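# Set up the soaking tub for a soil slake test

## Robot

A 6-joint arm with a two-finger parallel gripper is mounted at the origin on the work surface. World frame = base frame: x ahead of the robot, y to its left, z up, the work surface at z = 0. Lengths are in m, angles in rad, forces in N, time in s.
With the tool pointing down it reaches from about 0.35 to 0.85 m from the base axis. Payload 8.1 kg.
Tool frame: the origin (TCP) lies at the very end of the fingers, on their centre line; the grasp point (between the pads) lies 19 mm behind it (arm.tcp_to_grasp is the distance from the TCP to the grasp point, in m); z points along the fingers, y is the direction in which the jaws open and shut (so a half turn about z gives the same grasp; the last joint's range is limited). The gripper opens to 85 mm and grips with 20 to 120 N. Pads are 22 mm wide; open, the fingers measure 114 mm over their backs; the gripper's body (76 mm by 85 mm) begins 54 mm behind the grasp point. The pads swing forward as they close: fully open they stand 13 mm farther back than shut.
Start: joints at [-1.301, 0.13, 1.488, -0, 1.523, -0.085], TCP at [0.208, -0.563, 0.198] pointing down, gripper open.
Joint ranges: [-2.96, 2.96], [-0.89, 2.26], [0.02, 2.5], [-1.34, 4.48], [0, 2.73], [-2.66, 2.66]. Speed limits (rad/s): [2.39, 2.39, 2.79, 3.14, 3.14, 3.14].

## Interface

Orientations are given as a 3x3 rotation matrix whose columns are the frame's x, y, z axes.
In Python, from plant import monitor, cams, job, arm gives the robot as it stands.
- The arm moves only by the tool send_rows, never from a script. Its argument "targets" is a list of rows, each a list of 6 numbers: the shift along the world's x, y, z in m, then the turn, a rotation vector about the world's x, y, z in rad. A call has exactly 10 rows; each row is the pose to reach, as a shift and turn from the pose commanded when the call began; what a row does not reach only later rows make up. A row lasts 1/10 s, in which the tool goes at most 50 mm and 8.59 degrees, less where a joint would pass 70% of its speed; a pose out of reach is approached as far as the arm can. A call with a gripper value outside its range is refused whole. "claw" is the finger opening in m, from 0 to 0.0854, set as the call begins (left out, the last holds). The fingers move at their own pace and stop on an object; "newtons" is the grip in N (left out, the last holds). Time passes only in rows, so rows that repeat a pose let the fingers close, or fill a call up. It gives the time, the measured TCP pose, the force and the opening at its end, in the units of the state.
- monitor.get_obs(): the state, without advancing time (a new reading comes with each control period).
- cams.capture(name): name is "side" or "top"; returns (picture, depth): 420x560x3 uint8, red, green, blue; 420x560 float32, m along the optical axis (not along the pixel's ray), 0 where there is no reading.
- cams.camera_params(name): a dict with "fx", "fy", "cx", "cy" (pixels), "origin" and "orientation" of the camera in the world. Camera axes: x right, y down, z forward; pixel columns grow to the right and rows downward; lengths in m; the calibration is good to about 2 mm. A picture is of the moment at which its call begins. camera_params takes no time and is no camera call.
- job.finish_job(): hands the job in, once; it reports no verdict.
The state is a dict: "time": time; "qpos": joint angles; "joint_vel": joint speeds; "effort": joint torques, N m; "tcp_pos": TCP position; "eef_rot": TCP orientation; "wrist_force": force on the tool from outside, world axes, zero at the start; "ft_torque": the same for the moment, N m; "finger_gap": finger opening in m.
Only numpy, scipy, OpenCV 4.12 (cv2) and the standard library are available. Lean on these libraries where they do the work, as an engineer would, in place of code of your own. Each camera call takes 0.05 s, during which the arm holds its last target. There are 200 camera calls.

## Task

Get the soaking tub ready for a slake test: tip its loose lid up by the grip, well up (some 20 degrees) with the opposite edge still on the rim so that the drips run back in, then lift it off and lay it flat on the table clear of the tub. Next hang every soil basket by its hook over the tub's rim so that its cup hangs upright inside. Last, push the cam-lock cap fully home on the filling riser with both its arms still up, and swing its two arms fully down one after the other; leave the jars, jar lid and marker pen where they are.

Things in the scene. Friction and masses are not known exactly. Their poses are not given: they have to be found in the camera images.
- tub: white plastic soaking tub, an open box fixed to the table: 180 (x) x 220 (y) mm outside, 140 mm high, walls and floor 5 mm thick. Origin: centre of its underside, on the table; x, y along its sides, z up; at yaw 0 its -x side faces the robot. The filling riser stands 250 mm from the origin in its -y.
- riser_top (a point): centre of the top face of the fixed, grooved cam-lock adaptor on the grey pipe beside the tub, 125 mm above the table. Aluminium, 45 mm in diameter, 4 mm chamfer at the top edge, groove 4 mm deep from 9.5 to 22.5 mm below the top, 54 mm flange 33 mm below the top. Axes as the tub's; the tub's wall is 140 mm away in +y.
- lid_grip (a point): grip of the loose lid: an upright block 12 (x) x 46 (y) x 36 mm high on the lid's plate near its -x edge; the point is on the block's axis, 27 mm above the plate's underside, 13 mm below the block's top. Axes are the lid's: x towards the opposite edge, z up. Plate 190 x 230 x 4 mm, 0.2 kg, resting on the tub's rim (140 mm high), 5 mm over it all round, located with 4 mm of play by 8 mm ribs below.
- lid_mid (a point): centre of the lid's plate, 2 mm above its underside; 83 mm from lid_grip in the lid's +x and 25 mm below it. With the lid lying on the table it is 10 mm above the table. The table on the tub's +y side is free for it, some 0.4 m deep from the tub's centre.
- lid_far (a point): middle of the lid's edge opposite the grip, on the plate's underside: 178 mm from lid_grip in the lid's +x, 27 mm below it. When the lid is tipped up by its grip it turns about the tub's +x rim, and this edge stays there.
- cap_grip (a point): cam-lock cap, a loose aluminium coupling standing mouth down on the table, 0.32 kg: a cup 58 mm in diameter, 34 mm high, with a black plug 34 mm in diameter, 30 mm high on top as its grip. The point is on the axis, 53 mm above the mouth, 11 mm below the plug's top. z up along the axis; the cam arms stick out along its +y and -y.
- cap_mouth (a point): centre of the cap's mouth (its underside). Bore 47 mm in diameter, 28 mm deep: fully home, the mouth is 28 mm below riser_top. It may sit on the adaptor at any yaw.
- cam_a (a joint): angle of the cam arm on the cap's +y side: 0 raised (points outward, 20 degrees upward), 1.75 fully down (hangs beside the adaptor, 10 degrees off vertical). Steel bar 14 mm wide, 5 mm thick, 64 mm long with its ring; pin 32 mm from the axis, 13.5 mm above the mouth. Stiff (0.06 N m), stays where left; blocked by the adaptor unless the cap is home.
- cam_b (a joint): the same for the cam arm on the cap's -y side.
- cam_a_tip (a point): a point in the middle of cam arm a's bar, 45 mm from its pin (towards its free end).
- cam_b_tip (a point): the same on cam arm b.
- basket1_grip (a point): handle of a hook-on soil basket (two to four are there; an absent one has no pose): black upright block 16 (x) x 22 (y) x 40 mm high on the bend of the hook. The point is on its axis, 18 mm below its top, 22 mm above the bend. Axes are the basket's: z up, cup to +x, lip to -x. The hook's gap is 14 mm wide in x, centred under the point; it ends above at the bend's underside, 25 mm below the point.
- basket1_cup (a point): centre of that basket's steel-mesh cup, 40 (x) x 44 (y) x 50 mm high; 30 mm from the handle point in +x and 83 mm below it. The strap behind the cup is 3 mm thick, 30 mm wide, the hook's lip hangs 26 mm below the bend's top. 0.14 kg; stands on the table at first. On the rim, this point is 82 mm above the table.
- basket2_grip (a point): handle of a hook-on soil basket (two to four are there; an absent one has no pose): black upright block 16 (x) x 22 (y) x 40 mm high on the bend of the hook. The point is on its axis, 18 mm below its top, 22 mm above the bend. Axes are the basket's: z up, cup to +x, lip to -x. The hook's gap is 14 mm wide in x, centred under the point; it ends above at the bend's underside, 25 mm below the point.
- basket2_cup (a point): centre of that basket's steel-mesh cup, 40 (x) x 44 (y) x 50 mm high; 30 mm from the handle point in +x and 83 mm below it. The strap behind the cup is 3 mm thick, 30 mm wide, the hook's lip hangs 26 mm below the bend's top. 0.14 kg; stands on the table at first. On the rim, this point is 82 mm above the table.
- basket3_grip (a point): handle of a hook-on soil basket (two to four are there; an absent one has no pose): black upright block 16 (x) x 22 (y) x 40 mm high on the bend of the hook. The point is on its axis, 18 mm below its top, 22 mm above the bend. Axes are the basket's: z up, cup to +x, lip to -x. The hook's gap is 14 mm wide in x, centred under the point; it ends above at the bend's underside, 25 mm below the point.
- basket3_cup (a point): centre of that basket's steel-mesh cup, 40 (x) x 44 (y) x 50 mm high; 30 mm from the handle point in +x and 83 mm below it. The strap behind the cup is 3 mm thick, 30 mm wide, the hook's lip hangs 26 mm below the bend's top. 0.14 kg; stands on the table at first. On the rim, this point is 82 mm above the table.
- basket4_grip (a point): handle of a hook-on soil basket (two to four are there; an absent one has no pose): black upright block 16 (x) x 22 (y) x 40 mm high on the bend of the hook. The point is on its axis, 18 mm below its top, 22 mm above the bend. Axes are the basket's: z up, cup to +x, lip to -x. The hook's gap is 14 mm wide in x, centred under the point; it ends above at the bend's underside, 25 mm below the point.
- basket4_cup (a point): centre of that basket's steel-mesh cup, 40 (x) x 44 (y) x 50 mm high; 30 mm from the handle point in +x and 83 mm below it. The strap behind the cup is 3 mm thick, 30 mm wide, the hook's lip hangs 26 mm below the bend's top. 0.14 kg; stands on the table at first. On the rim, this point is 82 mm above the table.
- jar_tall: a glass jar with soil, 68 mm in diameter, 105 mm high, a bystander; origin at the centre of its underside.
- jar_wide: a wide glass jar with soil, 84 mm in diameter, 100 mm high, a bystander; origin at the centre of its underside.
- marker: a black marker pen, 23 mm in diameter, 112 mm high, standing on its end, a bystander; origin at the centre of its underside.
- jar_lid: a brass-coloured jar lid 72 mm in diameter, 12 mm high, lying on the table, a bystander; origin at the centre of its underside.
There are look-alikes about, which are no part of the job. What is shaped like the part that bears basket3_grip but blue or pink is not meant.

How it is judged:
By the outcome, as a careful person would: the job done as asked, in the order asked, and still so for the second after the job is handed in, with the robot touching nothing.
Of basket1, basket2, basket3, basket4 only 2 to 4 are there at a start; the rules pass over those that are not, and their reading is None.
At some moment in a run one of basket1, basket2, basket3, basket4, cap may be knocked a few centimetres aside while the robot is not near it.
It also fails if it takes over 210 s, if anything falls off the work surface, if the arm or the gripper's body presses on something with over 40 N, if the wrist force passes 120 N, or if a joint passes its speed limit or range.

## Working session

There is one attempt and no reset: what is moved stays moved. The work goes in short steps, Python scripts to look and compute and a tool call to move; the robot and the scene stay as the last step left them, time stands still between calls to the robot, and variables do not carry over. Pictures are saved under pics/ and viewed, about 12 in all and at most 16, crops included, and the job is handed in when it is done.

Besides the shell and the picture viewer there is one more tool, called after "Call:" as name([rows], argument=value, ...), one row to a line, values as JSON. send_rows: Moves the arm, as the interface text tells. Its arguments: {"type":"object","properties":{"targets":{"type":"array","items":{"type":"array","items":{"type":"number"}}},"claw":{"type":"number"},"newtons":{"type":"number"}},"required":["targets"]}

```bash
ls; mkdir -p pics; cat > h.py <<'E'
import numpy as np, cv2
from plant import monitor, cams, job, arm
def cap(n):
    im,d=cams.capture(n); return im,d
def pts(n,d):
    p=cams.camera_params(n); h,w=d.shape
    u,v=np.meshgrid(np.arange(w),np.arange(h))
    c=np.stack([(u-p['cx'])/p['fx']*d,(v-p['cy'])/p['fy']*d,d],-1)
    W=c@np.array(p['orientation']).T+np.array(p['origin']); W[d==0]=np.nan
    return W
def ray(n,u,v,z):
    p=cams.camera_params(n); o=np.array(p['origin'])
    r=np.array(p['orientation'])@np.array([(u-p['cx'])/p['fx'],(v-p['cy'])/p['fy'],1])
    return o+r*(z-o[2])/r[2]
def proj(n,X):
    p=cams.camera_params(n); c=np.array(p['orientation']).T@(np.array(X)-np.array(p['origin']))
    return np.round([p['fx']*c[0]/c[2]+p['cx'],p['fy']*c[1]/c[2]+p['cy']],1)
def save(n,im): cv2.imwrite('pics/'+n+'.png',im[:,:,::-1])
E
python3 - <<'E'
from h import *
np.set_printoptions(precision=4,suppress=True)
for n in ['side','top']:
    im,d=cap(n); save(n+'0',im); np.savez(n+'0',im=im,d=d); print(n,cams.camera_params(n))
o=monitor.get_obs(); print(o)
E
```

```text
pics
side {'fx': 503.6827120973283, 'fy': 503.6827120973283, 'cx': 270.05686978625164, 'cy': 210.82101670827814, 'origin': array([-0.0218,  0.7058,  0.943 ]), 'orientation': array([[-0.845 , -0.3222,  0.4268],
       [-0.5343,  0.5402, -0.6501],
       [-0.0211, -0.7774, -0.6286]])}
top {'fx': 457.4633499417455, 'fy': 457.4633499417455, 'cx': 279.14172992369254, 'cy': 207.78267295116802, 'origin': array([ 0.4182, -0.1386,  1.3938]), 'orientation': array([[-0.0061, -0.9966,  0.0823],
       [-1.    ,  0.0059, -0.0033],
       [ 0.0028, -0.0823, -0.9966]])}
{'time': 0.1, 'qpos': array([-1.3014,  0.1311,  1.4892, -0.    ,  1.523 , -0.0854]), 'joint_vel': array([-0.0002, -0.0015, -0.0014,  0.0015,  0.0022, -0.0001]), 'effort': array([  0.0015, -57.0952, -50.1943,  -0.0001,   0.0082,   0.    ]), 'tcp_pos': array([ 0.2083, -0.5621,  0.1969]), 'eef_rot': array([[ 0.9377,  0.3474, -0.0004],
       [ 0.3474, -0.9377,  0.0015],
       [ 0.0001, -0.0016, -1.    ]]), 'wrist_force': array([ 0.22  ,  0.1913, -0.2389]), 'ft_torque': array([-0.0199, -0.0203, -0.0398]), 'finger_gap': 0.0851065515309076}
```

View pics/top0.png

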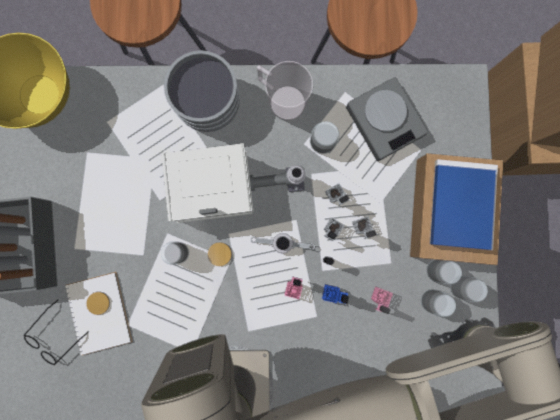

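View pics/side0.png

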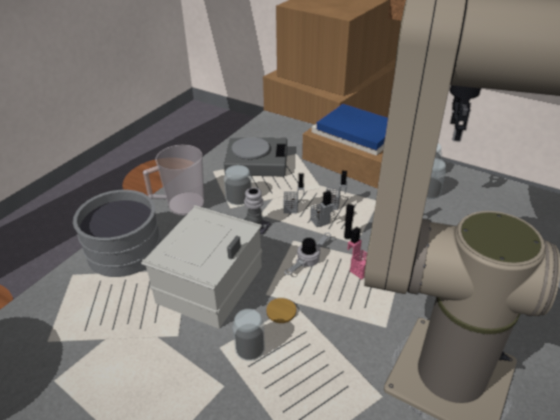

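The top view shows +x up and +y left. The tub lid is at (208,182) with its grip at (208,211), and the riser is at (295,176). The cap is at (283,243). Grey baskets stand near (335,193), (332,230) and (365,227), with blue and pink decoys near (335,295), (297,290) and (383,297). I'll enlarge the basket and cap area next.

```bash
python3 - <<'E'
from h import *
a=np.load('top0.npz'); im=a['im'][155:315,240:410]
save('c1',cv2.resize(im,None,fx=4.4,fy=3.7*1,interpolation=cv2.INTER_CUBIC))
W=pts('top',a['d'])
np.set_printoptions(precision=3,suppress=True,linewidth=150)
# lid plate, tub
for n,(u,v) in dict(lid=(208,180),grip=(208,211),riser=(295,173),cap=(283,243),b1=(335,193),b2=(332,230),b3=(365,227),marker=(328,261),jar=(175,252),lidj=(219,255)).items():
    print(n,W[v,u])
z=W[:,:,2]; m=((z>0.13)&(z<0.155)); m[:140]=0;m[225:]=0;m[:,:160]=0;m[:,256:]=0
r=cv2.minAreaRect(np.argwhere(m)[:,::-1].astype(np.float32)); print(r)
for p in cv2.boxPoints(r): print(p,ray('top',*p,0.144))
P=W[m]; r=cv2.minAreaRect(P[:,:2].astype(np.float32)); print(r)
m=(z>0.165)&(z<0.2); m[:140]=0;m[225:]=0;m[:,:160]=0;m[:,256:]=0
P=W[m]; print(len(P),cv2.minAreaRect(P[:,:2].astype(np.float32)),np.nanmedian(P,0))
E
```

```text
lid [0.599 0.052 0.149]
grip [0.511 0.047 0.18 ]
riser [ 0.62  -0.188  0.128]
cap [ 0.425 -0.154  0.065]
b1 [ 0.574 -0.311  0.031]
b2 [ 0.463 -0.3    0.032]
b3 [ 0.472 -0.398  0.035]
marker [ 0.375 -0.278  0.116]
jar [0.402 0.15  0.104]
lidj [0.391 0.038 0.016]
((205.9193572998047, 181.7260284423828), (68.41478729248047, 84.28433227539062), 83.0656509399414)
[159.956 152.857] [0.676 0.186 0.144]
[243.623 142.681] [ 0.703 -0.045  0.144]
[251.883 210.595] [ 0.514 -0.068  0.144]
[168.215 220.771] [0.488 0.161 0.144]
((0.595659077167511, 0.058130376040935516), (0.19109876453876495, 0.23066772520542145), 6.675783634185791)
84 ((0.5126825571060181, 0.04841636121273041), (0.012212594971060753, 0.04578976333141327), 6.585423946380615) [0.512 0.047 0.179]
```

View pics/c1.png

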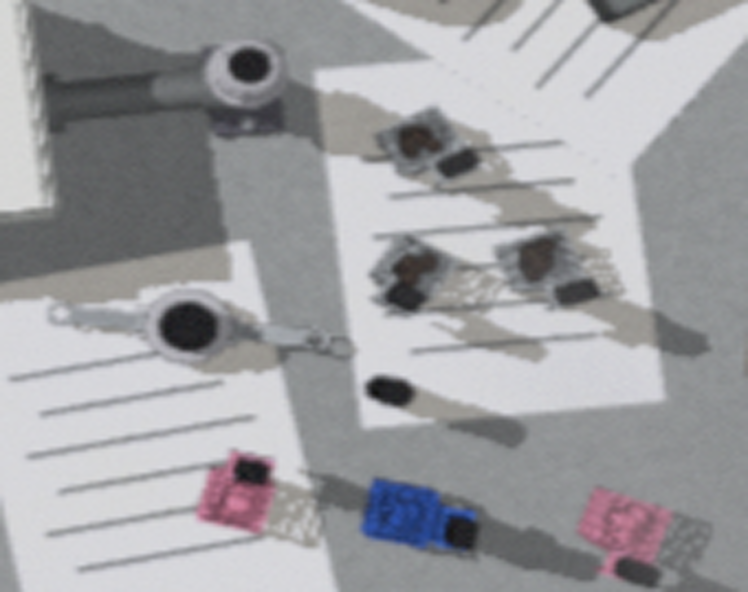

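There are three grey baskets, with handles in the full top image at A (344,199), B (332.5,235) and C (371,234). The blue and pink ones at (335,295), (297,290) and (383,297) are the look-alikes. The lid grip measures (0.5125,0.048,0.18) at a yaw of about 6.6°, and its 12×46 mm size matches. I'll move over it now.

Call:
send_rows([
  [0.01,0.02,0.012,0,0,0.04],
  [0.022,0.045,0.024,0,0,0.1],
  [0.038,0.075,0.036,0,0,0.17],
  [0.054,0.108,0.048,0,0,0.24],
  [0.07,0.14,0.06,0,0,0.31],
  [0.086,0.173,0.07,0,0,0.38],
  [0.102,0.206,0.08,0,0,0.45],
  [0.118,0.238,0.09,0,0,0.52],
  [0.134,0.27,0.1,0,0,0.59],
  [0.15,0.305,0.1,0,0,0.66],
], claw=0.085)

```text
time: 1.1
tcp_pos: [0.3592, -0.2567, 0.2991]
eef_rot: [[0.526, 0.851, 0.002], [0.851, -0.526, -0.001], [-0.0, 0.002, -1.0]]
wrist_force: [0.8, -0.2, -0.7]
finger_gap: 0.0849
```

Call:
send_rows([
  [0.016,0.032,0,0,0,0.07],
  [0.032,0.064,0,0,0,0.14],
  [0.048,0.097,-0.005,0,0,0.21],
  [0.064,0.13,-0.01,0,0,0.28],
  [0.081,0.162,-0.015,0,0,0.36],
  [0.098,0.195,-0.02,0,0,0.44],
  [0.115,0.227,-0.03,0,0,0.52],
  [0.132,0.26,-0.04,0,0,0.6],
  [0.146,0.287,-0.045,0,0,0.65],
  [0.154,0.306,-0.05,0,0,0.672],
])

```text
time: 2.1
tcp_pos: [0.5126, 0.0504, 0.2467]
eef_rot: [[-0.119, 0.993, -0.001], [0.993, 0.119, 0.0], [0.001, -0.001, -1.0]]
wrist_force: [1.1, -0.4, 0.7]
finger_gap: 0.0849
```

```bash
cat > b.py <<'E'
from h import *
import sys
np.set_printoptions(precision=4,suppress=True,linewidth=150)
o=monitor.get_obs(); R=o['eef_rot']; print(o['time'],o['tcp_pos'],'yaw_y',np.degrees(np.arctan2(R[1,1],R[0,1])),'z',R[:,2],o['wrist_force'],o['finger_gap'],o['qpos'])
E
python3 - <<'E'
from b import *
im,d=cap('top'); np.savez('top1',im=im,d=d); W=pts('top',d)
z=W[:,:,2]; sel=np.zeros(z.shape,bool); sel[150:310,240:415]=1
hs=cv2.cvtColor(im,cv2.COLOR_RGB2HSV)
# dark handle tops
m=(sel&(im.max(2)<70)&(z>0.1)&(z<0.135)).astype(np.uint8)
n,l,s,c=cv2.connectedComponentsWithStats(m)
for i in range(1,n):
    if s[i,4]<15: continue
    P=W[l==i]; print('dark',s[i],c[i],np.median(P,0),cv2.minAreaRect(P[:,:2].astype(np.float32)), 'ray@.126',ray('top',*c[i],0.126))
m=(sel&(z>0.03)&(z<0.062)).astype(np.uint8)
n,l,s,c=cv2.connectedComponentsWithStats(m)
for i in range(1,n):
    if s[i,4]<30: continue
    P=W[l==i]; print('mid',s[i],c[i],np.median(P,0),cv2.minAreaRect(P[:,:2].astype(np.float32)))
m=(sel&(z>0.015)&(z<0.08)&(np.hypot(W[:,:,0]-.425,W[:,:,1]+.154)<0.11))
P=W[m];print('cap',cv2.minAreaRect(P[:,:2].astype(np.float32)))
save('c2',np.hstack([cv2.resize(im[160:260,260:400],None,fx=5.6,fy=5.6)]))
E
```

```text
2.1 [0.5126 0.0504 0.2467] yaw_y 6.843740434426844 z [-0.0014  0.0003 -1.    ] [ 1.075  -0.4386  0.6821] 0.08488844019808492 [-0.0018 -0.1149  1.6464  0.0003  1.6115 -0.1212]
dark [293 169   8   8  53] [296.3208 172.3585] [ 0.6225 -0.1908  0.1252] ((0.6218895316123962, -0.19198910892009735), (0.020682619884610176, 0.020033374428749084), 1.2112189531326294) ray@.126 [ 0.6221 -0.1915  0.126 ]
dark [340 196   8   6  29] [343.6552 198.5862] [ 0.5477 -0.3232  0.127 ] ((0.5479905009269714, -0.3242381513118744), (0.010027091950178146, 0.018166465684771538), 26.291921615600586) ray@.126 [ 0.5475 -0.3228  0.126 ]
dark [328 231   8   8  39] [331.7179 234.5641] [ 0.4467 -0.2887  0.126 ] ((0.44750046730041504, -0.2885887622833252), (0.017773017287254333, 0.014746828936040401), 46.239994049072266) ray@.126 [ 0.4476 -0.2879  0.126 ]
dark [368 232   7   5  24] [370.8333 233.625 ] [ 0.45   -0.3965  0.1246] ((0.45001721382141113, -0.3973354399204254), (0.009591921232640743, 0.01691029593348503), 18.992570877075195) ray@.126 [ 0.4496 -0.3963  0.126 ]
dark [326 258   8   7  41] [329.1951 260.6585] [ 0.
[... 2389 characters left out ...]
6203308, 0.026308070868253708), 36.15970993041992)
mid [285 285  18  14  35] [295.0571 294.2286] [ 0.2731 -0.1908  0.0479] ((0.2777691185474396, -0.18843837082386017), (0.02863309346139431, 0.05709889531135559), 23.61431121826172)
mid [323 285  17  18 116] [331.2845 293.7155] [ 0.2774 -0.2912  0.0414] ((0.2781166732311249, -0.2938212752342224), (0.040669091045856476, 0.04373621568083763), 78.06770324707031)
mid [374 287  19  19 118] [382.1949 296.2881] [ 0.2694 -0.4412  0.0395] ((0.2679581642150879, -0.4431828260421753), (0.04536239802837372, 0.04255613312125206), 68.70697021484375)
cap ((0.41748952865600586, -0.14622950553894043), (0.174555703997612, 0.11194626986980438), 58.64726257324219)
```

View pics/c2.png

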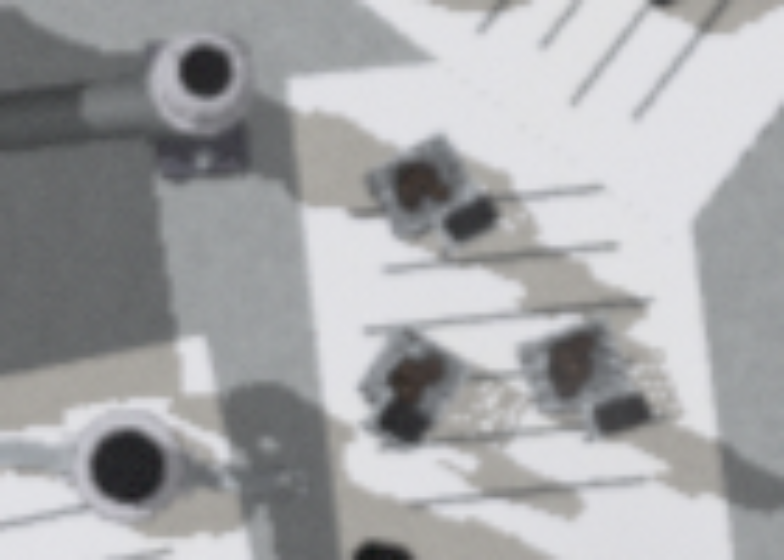

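All three are grey baskets (A, B, C) and their measured handle-to-cup distances are 29–31 mm, as they should be. Next I'll descend on the lid grip.

Call:
send_rows([
  [0,-0.001,-0.01,0,0,0],
  [0,-0.002,-0.022,0,0,0],
  [0,-0.002,-0.035,0,0,0],
  [0,-0.002,-0.048,0,0,0],
  [0,-0.002,-0.06,0,0,0],
  [0,-0.002,-0.072,0,0,0],
  [0,-0.002,-0.082,0,0,0],
  [0,-0.002,-0.09,0,0,0],
  [0,-0.002,-0.095,0,0,0],
  [0,-0.002,-0.096,0,0,0],
])

```text
time: 3.15
tcp_pos: [0.5122, 0.0464, 0.1512]
eef_rot: [[-0.116, 0.993, -0.001], [0.993, 0.116, -0.0], [0.0, -0.001, -1.0]]
wrist_force: [-0.1, 0.3, 0.7]
finger_gap: 0.0849
```

Call:
send_rows([
  [0,0,0,0,0,0],
  [0,0,0,0,0,0],
  [0,0,0,0,0,0],
  [0,0,0,0,0,0],
  [0,0,0,0,0,0],
  [0,0,0,0,0,0],
  [0,0,0,0,0,0],
  [0,0,0,0,0,0],
  [0,0,0,0,0,0],
  [0,0,0,0,0,0],
], claw=0.0, newtons=60)

```text
time: 4.15
tcp_pos: [0.5124, 0.0464, 0.1518]
eef_rot: [[-0.116, 0.993, -0.0], [0.993, 0.116, 0.0], [0.0, -0.0, -1.0]]
wrist_force: [-0.1, -0.2, -0.0]
finger_gap: -0.0003
```

The fingers closed on nothing, so I'll look.

```bash
python3 - <<'E'
from b import *
im,d=cap('side'); im2,d2=cap('top')
np.savez('s2',im=im,d=d,im2=im2,d2=d2)
print(proj('side',o['tcp_pos']),proj('top',o['tcp_pos']))
a=cv2.resize(im[180:300,140:290],None,fx=3,fy=3); b=cv2.resize(im2[140:260,150:280],None,fx=3,fy=3)
save('c3',np.hstack([a,b]))
E
```

```text
4.15 [0.5124 0.0464 0.1518] yaw_y 6.647223384713606 z [-0.  0. -1.] [-0.1411 -0.1645 -0.0434] -0.0002878286627785913 [-0.0094 -0.0758  1.7826  0.      1.4348 -0.1254]
[234.1 248.7] [209.7 211.2]
```

View pics/c3.png

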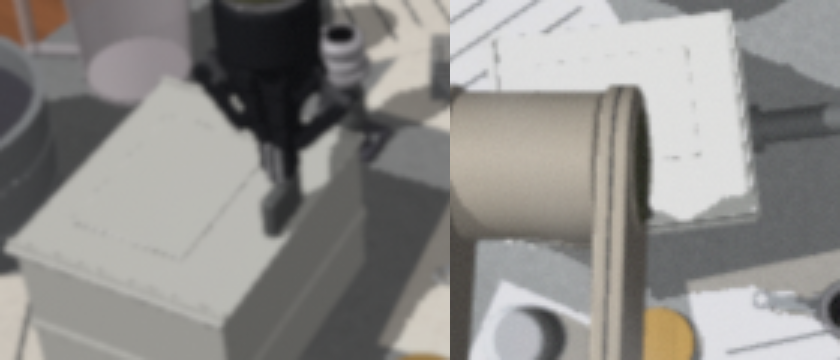

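```bash
python3 - <<'E'
from b import *
s0=np.load('side0.npz'); s=np.load('s2.npz')
save('c4',np.hstack([cv2.resize(x[215:275,195:275],None,fx=5,fy=8,interpolation=cv2.INTER_CUBIC) for x in (s0['im'],s['im'])]))
for q in (s0['d'],s['d']):
    W=pts('side',q); m=(W[:,:,2]>.15)&(W[:,:,2]<.178)&(abs(W[:,:,0]-.51)<.04)&(abs(W[:,:,1]-.05)<.05); P=W[m]
    print(len(P),np.median(P,0),P.min(0),P.max(0), proj('side',[.5125,.048,.178]))
# lid plane now vs before
for n,f,k in (('side','side0.npz','d'),('side','s2.npz','d'),('top','top0.npz','d'),('top','s2.npz','d2')):
    W=pts(n,np.load(f)[k]); m=(abs(W[:,:,2]-.146)<.012)&(abs(W[:,:,0]-.6)<.08)&(abs(W[:,:,1]-.02)<.08); print(f,k,np.median(W[m],0)[2])
E
```

```text
4.25 [0.5125 0.0464 0.1518] yaw_y 6.64886465624026 z [-0. -0. -1.] [-0.4216  0.7298  0.2915] -0.00032786646440178125 [-0.0094 -0.0757  1.7825 -0.      1.4348 -0.1255]
142 [0.5042 0.0559 0.1657] [0.5003 0.0266 0.15  ] [0.5158 0.0754 0.178 ] [232.9 240.6]
132 [0.5038 0.0594 0.165 ] [0.5002 0.0286 0.15  ] [0.5136 0.0757 0.1779] [232.9 240.6]
side0.npz d 0.1448715046384551
s2.npz d 0.14500111791819614
top0.npz d 0.1454850360424429
s2.npz d2 0.14529254221930632
```

View pics/c4.png

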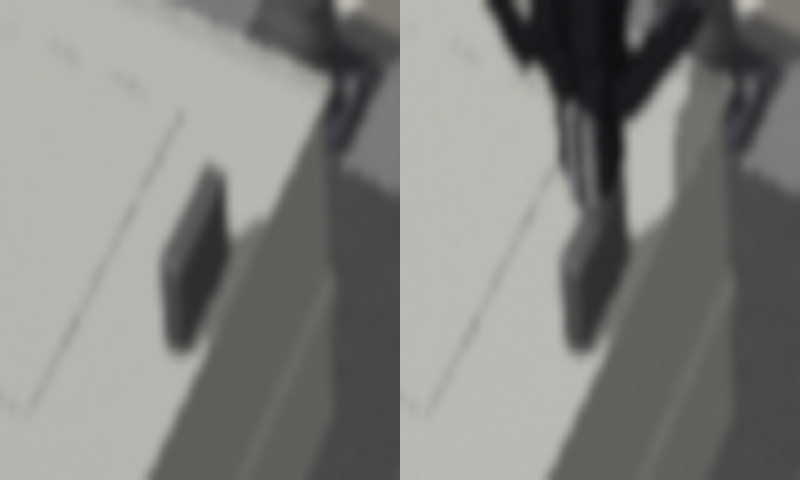

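```bash
python3 - <<'E'
from b import *
s0=np.load('side0.npz'); s=np.load('s2.npz')
W0=pts('side',s0['d']);W=pts('side',s['d'])
for v in range(222,262,3):
    print(v,[ (u,np.round(W[v,u],3).tolist(),int(s['im'][v,u].mean()), 'chg' if abs(s['d'][v,u]-s0['d'][v,u])>.006 else '') for u in (229,232,235,238)])
E
```

```text
4.25 [0.5125 0.0464 0.1518] yaw_y 6.64886465624026 z [-0. -0. -1.] [-0.4216  0.7298  0.2915] -0.00032786646440178125 [-0.0094 -0.0757  1.7825 -0.      1.4348 -0.1255]
222 [(229, [0.512, 0.056, 0.239], 22, 'chg'), (232, [0.503, 0.057, 0.244], 23, 'chg'), (235, [0.494, 0.058, 0.249], 19, 'chg'), (238, [0.496, 0.046, 0.239], 17, 'chg')]
225 [(229, [0.51, 0.06, 0.234], 23, 'chg'), (232, [0.502, 0.059, 0.237], 27, 'chg'), (235, [0.496, 0.057, 0.238], 23, 'chg'), (238, [0.492, 0.051, 0.236], 23, 'chg')]
228 [(229, [0.512, 0.058, 0.223], 87, 'chg'), (232, [0.505, 0.056, 0.225], 41, 'chg'), (235, [0.497, 0.056, 0.229], 23, 'chg'), (238, [0.491, 0.053, 0.229], 24, 'chg')]
231 [(229, [0.512, 0.059, 0.215], 91, 'chg'), (232, [0.506, 0.057, 0.216], 97, 'chg'), (235, [0.501, 0.052, 0.215], 28, 'chg'), (238, [0.498, 0.045, 0.211], 36, 'chg')]
234 [(229, [0.516, 0.055, 0.202], 95, 'chg'), (232, [0.506, 0.056, 0.207], 102, 'chg'), (235, [0.501, 0.052, 0.206], 32, 'chg'), (238, [0.497, 0.048, 0.205], 33, 'chg')]
237 [(229, [0.514, 0.059, 0.197], 117, 'chg'), (232, [0.506, 0.058, 0.2], 101, 'chg'), (2
[... 635 characters left out ...]
35, [0.501, 0.057, 0.165], 47, ''), (238, [0.505, 0.042, 0.151], 59, '')]
252 [(229, [0.504, 0.076, 0.169], 74, ''), (232, [0.5, 0.07, 0.166], 49, ''), (235, [0.504, 0.055, 0.153], 51, ''), (238, [0.505, 0.043, 0.142], 100, '')]
255 [(229, [0.509, 0.071, 0.154], 75, ''), (232, [0.502, 0.069, 0.156], 50, ''), (235, [0.503, 0.057, 0.145], 91, ''), (238, [0.498, 0.052, 0.144], 110, '')]
258 [(229, [0.508, 0.074, 0.147], 115, ''), (232, [0.501, 0.071, 0.149], 98, ''), (235, [0.498, 0.064, 0.144], 150, ''), (238, [0.5, 0.05, 0.131], 97, '')]
261 [(229, [0.503, 0.08, 0.146], 183, ''), (232, [0.498, 0.076, 0.145], 180, ''), (235, [0.502, 0.06, 0.129], 114, ''), (238, [0.501, 0.051, 0.122], 95, '')]
```

The closed fingers sit on top of the block. The fingertips appear at z≈0.183 while the reported TCP is 0.152, so the reported TCP seems about 30 mm lower than the real tips. I'll raise the arm and measure the tip directly before going on.

Call:
send_rows([
  [0,0,0.006,0,0,0],
  [0,0,0.015,0,0,0],
  [0,0,0.024,0,0,0],
  [0,0,0.033,0,0,0],
  [0,0,0.042,0,0,0],
  [0,0,0.05,0,0,0],
  [0,0,0.056,0,0,0],
  [0,0,0.06,0,0,0],
  [0,0,0.06,0,0,0],
  [0,0,0.06,0,0,0],
])

```text
time: 5.25
tcp_pos: [0.5123, 0.0464, 0.2115]
eef_rot: [[-0.116, 0.993, -0.0], [0.993, 0.116, 0.0], [0.0, -0.0, -1.0]]
wrist_force: [-0.0, -0.6, 0.9]
finger_gap: 0.0002
```

```bash
python3 - <<'E'
from b import *
s0=np.load('side0.npz'); im,d=cap('side'); W=pts('side',d)
m=(s0['d']>0)&(d>0)&(s0['d']-d>.006)&(abs(W[:,:,0]-.51)<.03)&(abs(W[:,:,1]-.046)<.03)&(W[:,:,2]<.29)
P=W[m]; 
for lo in np.arange(.2,.29,.01):
    Q=P[(P[:,2]>=lo)&(P[:,2]<lo+.01)]
    if len(Q): print(round(lo,2),len(Q),np.median(Q,0),Q.min(0),Q.max(0))
uv=np.argwhere(m); print(uv.max(0),np.sort(P[:,2])[:8])
t=np.array(o['tcp_pos']); 
for dz in (0,.01,.02,.03,.04): print(dz,proj('side',t+[0,0,dz]))
c=im[190:270,200:270].copy(); save('c5',cv2.resize(c,None,fx=6,fy=6,interpolation=cv2.INTER_CUBIC))
E
```

```text
5.25 [0.5123 0.0464 0.2115] yaw_y 6.644162358648301 z [-0.0004  0.     -1.    ] [-0.0462 -0.6318  0.9451] 0.00015642282463667177 [-0.0094 -0.1077  1.7032  0.      1.5465 -0.1254]
0.24 7 [0.5047 0.0548 0.247 ] [0.5037 0.0472 0.2443] [0.5154 0.058  0.2499]
0.25 44 [0.505  0.0552 0.2554] [0.496  0.0394 0.2501] [0.5218 0.0601 0.2595]
0.26 45 [0.5038 0.054  0.2642] [0.4948 0.0374 0.2605] [0.5211 0.0588 0.27  ]
0.27 57 [0.5034 0.0538 0.2748] [0.495  0.0385 0.2702] [0.5225 0.0599 0.28  ]
0.28 35 [0.5111 0.0567 0.2853] [0.4952 0.0486 0.2804] [0.5387 0.0604 0.2896]
[305 247] [0.0024 0.0032 0.0047 0.0147 0.0264 0.0324 0.0333 0.0352]
0 [232.4 229. ]
0.01 [232.1 225.6]
0.02 [231.7 222.1]
0.03 [231.4 218.6]
0.04 [231.1 215.1]
```

View pics/c5.png

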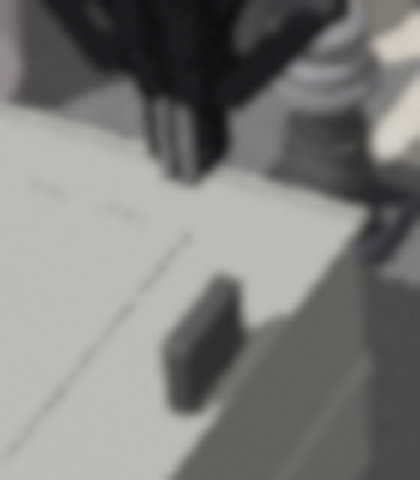

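```bash
python3 - <<'E'
from b import *
print(arm.tcp_to_grasp,[x for x in dir(arm) if x[0]!='_'])
s0=np.load('side0.npz'); im,d=cap('top'); t0=np.load('top0.npz')
W=pts('top',d); t=o['tcp_pos']; print(proj('top',t+[0,0,.033]))
m=(abs(W[:,:,0]-t[0])<.04)&(abs(W[:,:,1]-t[1])<.05)&(W[:,:,2]>.17)
P=W[m]; print(len(P),P.min(0) if len(P) else '')
E
```

```text
5.3 [0.5122 0.0463 0.2113] yaw_y 6.6404262568738055 z [-0.0008 -0.     -1.    ] [-0.3024 -1.2404 -0.1329] 4.7470147162955146e-05 [-0.0095 -0.1076  1.7035 -0.      1.5465 -0.1254]
0.0187 ['MotionError', 'tcp_to_grasp']
[204.2 208.6]
2967 [ 0.4722 -0.0037  0.1754]
```

The reported TCP lies well below the real tips. I'll calibrate the difference by gently touching the block's top, which is known to be at 0.180.

Call:
send_rows([
  [0,0,-0.01,0,0,0],
  [0,0,-0.022,0,0,0],
  [0,0,-0.034,0,0,0],
  [0,0,-0.046,0,0,0],
  [0,0,-0.056,0,0,0],
  [0,0,-0.06,0,0,0],
  [0,0,-0.061,0,0,0],
  [0,0,-0.061,0,0,0],
  [0,0,-0.061,0,0,0],
  [0,0,-0.061,0,0,0],
])

```text
time: 6.35
tcp_pos: [0.5129, 0.0464, 0.1515]
eef_rot: [[-0.116, 0.993, 0.001], [0.993, 0.116, -0.0], [-0.0, 0.001, -1.0]]
wrist_force: [0.4, 0.3, 0.5]
finger_gap: 0.0002
```

Call:
send_rows([
  [0,0,-0.001,0,0,0],
  [0,0,-0.001,0,0,0],
  [0,0,-0.001,0,0,0],
  [0,0,-0.001,0,0,0],
  [0,0,-0.001,0,0,0],
  [0,0,-0.001,0,0,0],
  [0,0,-0.001,0,0,0],
  [0,0,-0.001,0,0,0],
  [0,0,-0.001,0,0,0],
  [0,0,-0.001,0,0,0],
])

```text
time: 7.35
tcp_pos: [0.5125, 0.0464, 0.1498]
eef_rot: [[-0.116, 0.993, 0.0], [0.993, 0.116, -0.0], [-0.0, 0.0, -1.0]]
wrist_force: [-1.1, -0.1, 0.2]
finger_gap: -0.0001
```

Call:
send_rows([
  [0,0,-0.001,0,0,0],
  [0,0,-0.001,0,0,0],
  [0,0,-0.001,0,0,0],
  [0,0,-0.001,0,0,0],
  [0,0,-0.001,0,0,0],
  [0,0,-0.001,0,0,0],
  [0,0,-0.001,0,0,0],
  [0,0,-0.001,0,0,0],
  [0,0,-0.001,0,0,0],
  [0,0,-0.001,0,0,0],
])

```text
time: 8.35
tcp_pos: [0.5125, 0.0464, 0.1488]
eef_rot: [[-0.116, 0.993, 0.0], [0.993, 0.116, 0.0], [0.0, 0.0, -1.0]]
wrist_force: [0.1, -0.2, -0.2]
finger_gap: 0.0001
```

Call:
send_rows([
  [0,0,-0.001,0,0,0],
  [0,0,-0.001,0,0,0],
  [0,0,-0.001,0,0,0],
  [0,0,-0.001,0,0,0],
  [0,0,-0.001,0,0,0],
  [0,0,-0.001,0,0,0],
  [0,0,-0.001,0,0,0],
  [0,0,-0.001,0,0,0],
  [0,0,-0.001,0,0,0],
  [0,0,-0.001,0,0,0],
])

```text
time: 9.35
tcp_pos: [0.5125, 0.0464, 0.1478]
eef_rot: [[-0.116, 0.993, 0.0], [0.993, 0.116, 0.0], [0.0, 0.0, -1.0]]
wrist_force: [0.4, 0.1, -0.2]
finger_gap: 0.0002
```

Call:
send_rows([
  [0,0,-0.001,0,0,0],
  [0,0,-0.001,0,0,0],
  [0,0,-0.001,0,0,0],
  [0,0,-0.001,0,0,0],
  [0,0,-0.001,0,0,0],
  [0,0,-0.001,0,0,0],
  [0,0,-0.001,0,0,0],
  [0,0,-0.001,0,0,0],
  [0,0,-0.001,0,0,0],
  [0,0,-0.001,0,0,0],
])

```text
time: 10.35
tcp_pos: [0.5125, 0.0464, 0.1468]
eef_rot: [[-0.116, 0.993, 0.0], [0.993, 0.116, 0.0], [0.0, 0.0, -1.0]]
wrist_force: [-0.5, 0.5, 0.6]
finger_gap: 0.0001
```

Call:
send_rows([
  [0,0,-0.001,0,0,0],
  [0,0,-0.001,0,0,0],
  [0,0,-0.001,0,0,0],
  [0,0,-0.001,0,0,0],
  [0,0,-0.001,0,0,0],
  [0,0,-0.001,0,0,0],
  [0,0,-0.001,0,0,0],
  [0,0,-0.001,0,0,0],
  [0,0,-0.001,0,0,0],
  [0,0,-0.001,0,0,0],
])

```text
time: 11.35
tcp_pos: [0.5126, 0.0464, 0.1465]
eef_rot: [[-0.116, 0.993, 0.0], [0.993, 0.116, -0.0], [-0.0, 0.0, -1.0]]
wrist_force: [-2.4, -0.2, 4.7]
finger_gap: 0.0
```

```bash
python3 - <<'E'
from b import *
im,d=cap('side'); W=pts('side',d)
for v in range(232,250,1):
    print(v,[ (u,np.round(W[v,u],3).tolist(),int(im[v,u].mean())) for u in (231,233,236)])
E
```

```text
11.35 [0.5126 0.0464 0.1465] yaw_y 6.648297273225199 z [ 0.0005 -0.     -1.    ] [-2.3941 -0.1591  4.6643] 2.1117634174909826e-05 [-0.0094 -0.0722  1.7889 -0.      1.4244 -0.1254]
232 [(231, [0.508, 0.057, 0.213], 89), (233, [0.503, 0.056, 0.214], 78), (236, [0.5, 0.05, 0.212], 20)]
233 [(231, [0.508, 0.057, 0.21], 89), (233, [0.503, 0.056, 0.211], 84), (236, [0.499, 0.051, 0.21], 23)]
234 [(231, [0.509, 0.057, 0.206], 89), (233, [0.504, 0.056, 0.208], 88), (236, [0.499, 0.052, 0.207], 24)]
235 [(231, [0.51, 0.056, 0.202], 88), (233, [0.503, 0.058, 0.207], 92), (236, [0.501, 0.05, 0.202], 26)]
236 [(231, [0.51, 0.056, 0.2], 87), (233, [0.503, 0.058, 0.204], 95), (236, [0.499, 0.052, 0.201], 27)]
237 [(231, [0.51, 0.056, 0.196], 84), (233, [0.504, 0.057, 0.2], 96), (236, [0.499, 0.052, 0.198], 27)]
238 [(231, [0.51, 0.057, 0.194], 82), (233, [0.505, 0.056, 0.195], 96), (236, [0.499, 0.053, 0.196], 27)]
239 [(231, [0.51, 0.057, 0.191], 81), (233, [0.505, 0.056, 0.193], 96), (236, [0.5, 0.052, 0.192], 28)]
240 [(231, [0.509, 0.058, 0.189], 79), (233, [0.504, 0.057, 0.191], 97), (236, [0
[... 272 characters left out ...]
, (233, [0.507, 0.055, 0.179], 86), (236, [0.505, 0.047, 0.174], 52)]
244 [(231, [0.509, 0.06, 0.179], 91), (233, [0.504, 0.059, 0.18], 80), (236, [0.503, 0.05, 0.174], 48)]
245 [(231, [0.506, 0.064, 0.18], 90), (233, [0.502, 0.062, 0.181], 72), (236, [0.504, 0.049, 0.169], 47)]
246 [(231, [0.504, 0.067, 0.181], 86), (233, [0.504, 0.06, 0.175], 62), (236, [0.503, 0.05, 0.168], 48)]
247 [(231, [0.505, 0.067, 0.177], 80), (233, [0.503, 0.061, 0.173], 53), (236, [0.503, 0.051, 0.166], 48)]
248 [(231, [0.502, 0.07, 0.178], 72), (233, [0.502, 0.063, 0.172], 49), (236, [0.504, 0.05, 0.161], 47)]
249 [(231, [0.502, 0.07, 0.175], 61), (233, [0.502, 0.063, 0.17], 47), (236, [0.504, 0.05, 0.158], 46)]
```

Contact came at a reported 0.1466, with the block's top at 0.180. So the real fingertip is 33 mm behind the reported TCP along the tool axis, and I'll apply that offset from here on. Now I'll re-grasp properly.

Call:
send_rows([
  [0,0,0.008,0,0,0],
  [0,0.001,0.018,0,0,0],
  [0,0.002,0.028,0,0,0],
  [0,0.002,0.035,0,0,0],
  [0,0.002,0.035,0,0,0],
  [0,0.002,0.035,0,0,0],
  [0,0.002,0.035,0,0,0],
  [0,0.002,0.035,0,0,0],
  [0,0.002,0.035,0,0,0],
  [0,0.002,0.035,0,0,0],
], claw=0.06)

```text
time: 12.4
tcp_pos: [0.5123, 0.0484, 0.1805]
eef_rot: [[-0.116, 0.993, -0.0], [0.993, 0.116, -0.0], [0.0, -0.0, -1.0]]
wrist_force: [0.6, 0.6, 0.8]
finger_gap: 0.0602
```

Call:
send_rows([
  [0,0,-0.006,0,0,0],
  [0,0,-0.014,0,0,0],
  [0,0,-0.022,0,0,0],
  [0,0,-0.03,0,0,0],
  [0,0,-0.038,0,0,0],
  [0,0,-0.046,0,0,0],
  [0,0,-0.054,0,0,0],
  [0,0,-0.06,0,0,0],
  [0,0,-0.064,0,0,0],
  [0,0,-0.064,0,0,0],
])

```text
time: 13.4
tcp_pos: [0.512, 0.0484, 0.1161]
eef_rot: [[-0.116, 0.993, -0.001], [0.993, 0.116, -0.0], [0.0, -0.001, -1.0]]
wrist_force: [0.4, -0.0, -0.1]
finger_gap: 0.0601
```

Call:
send_rows([
  [0,0,0,0,0,0],
  [0,0,0,0,0,0],
  [0,0,0,0,0,0],
  [0,0,0,0,0,0],
  [0,0,0,0,0,0],
  [0,0,0,0,0,0],
  [0,0,0,0,0,0],
  [0,0,0,0,0,0],
  [0,0,0,0,0,0],
  [0,0,0,0,0,0],
], claw=0.0, newtons=70)

```text
time: 14.4
tcp_pos: [0.5129, 0.0484, 0.1174]
eef_rot: [[-0.116, 0.993, 0.001], [0.993, 0.116, -0.0], [-0.0, 0.001, -1.0]]
wrist_force: [-1.4, -0.1, 6.1]
finger_gap: 0.0111
```

The grip holds the block (gap 11 mm). Next I'll tip the lid about the tub's +x rim.

Call:
send_rows([
  [-0.0008,0,0.007,-0.0046,0.0397,0],
  [-0.0013,0,0.0139,-0.0092,0.0794,0],
  [-0.0015,0,0.0208,-0.0138,0.119,0],
  [-0.0014,0,0.0278,-0.0184,0.159,0],
  [-0.001,0,0.0347,-0.023,0.1986,0],
  [-0.0004,0,0.0416,-0.0276,0.238,0],
  [0.0005,0,0.0486,-0.032,0.278,0],
  [0.0017,0,0.0554,-0.037,0.318,0],
  [0.003,0.0003,0.0622,-0.0415,0.3575,0],
  [0.0047,0.0005,0.069,-0.046,0.397,0],
])

```text
time: 15.4
tcp_pos: [0.5172, 0.0489, 0.1856]
eef_rot: [[-0.116, 0.914, -0.388], [0.993, 0.107, -0.045], [0.0, -0.391, -0.92]]
wrist_force: [0.7, 0.8, -0.3]
finger_gap: 0.0109
```

```bash
python3 - <<'E'
from b import *
im,d=cap('side'); W=pts('side',d)
save('c6',cv2.resize(im[150:330,120:300],None,fx=3.2,fy=3.2,interpolation=cv2.INTER_CUBIC))
yaw=np.radians(6.6); x=np.array([np.cos(yaw),np.sin(yaw),0]); y=np.array([-np.sin(yaw),np.cos(yaw),0]); c=np.array([.5957,.0581,0])
L=(W-c)@np.stack([x,y,[0,0,1]],1)
m=(abs(L[:,:,0])<.095)&(L[:,:,1]>.03)&(L[:,:,1]<.1)&(L[:,:,2]>.13)&(L[:,:,2]<.24)&(im.min(2)>130)
P=L[m]; 
for lo in np.arange(-.1,.1,.02):
    Q=P[(P[:,0]>=lo)&(P[:,0]<lo+.02)]; print(round(lo+.01,2),len(Q),np.median(Q[:,2]) if len(Q) else '')
E
```

```text
15.4 [0.5172 0.0489 0.1856] yaw_y 6.650530313567391 z [-0.3883 -0.045  -0.9204] [ 0.6705  0.782  -0.2885] 0.010853435155710443 [ 0.0232  0.3535  1.3092 -0.0377  1.8787 -0.097 ]
-0.09 57 0.2122551780277503
-0.07 152 0.21009621197577671
-0.05 146 0.20136258218906383
-0.03 156 0.19310147251351745
-0.01 143 0.18582374682029745
0.01 135 0.1772132258607434
0.03 135 0.16875937307309863
0.05 122 0.1601528041671051
0.07 117 0.15093881516852004
0.09 71 0.14336273122565746
```

View pics/c6.png

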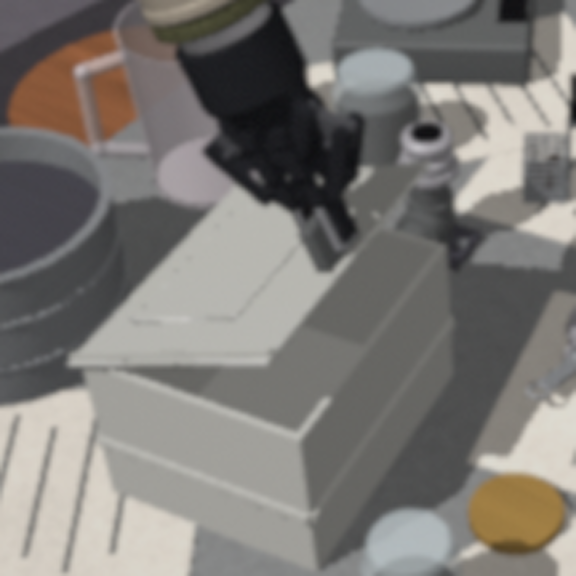

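The lid is tipped about 22.8° with its far edge on the rim (top surface at z 0.143 there). Lift it off and carry it in +y.

Call:
send_rows([
  [0,0,0.01,0,0,0],
  [0,0,0.028,0,0,0],
  [0,0,0.048,0,0,0],
  [-0.001,0.008,0.066,0,0,0],
  [-0.003,0.025,0.08,0,0,0],
  [-0.006,0.05,0.085,0,0,0],
  [-0.009,0.078,0.085,0,0,0],
  [-0.012,0.108,0.085,0,0,0],
  [-0.016,0.14,0.085,0,0,0],
  [-0.02,0.17,0.085,0,0,0],
])

```text
time: 16.45
tcp_pos: [0.4962, 0.2211, 0.2708]
eef_rot: [[-0.116, 0.915, -0.386], [0.993, 0.107, -0.045], [0.001, -0.389, -0.921]]
wrist_force: [0.0, 0.1, -2.0]
finger_gap: 0.0108
```

Call:
send_rows([
  [-0.003,0.025,0,0.0046,-0.0397,0],
  [-0.006,0.05,0,0.0092,-0.0794,0],
  [-0.01,0.07,0,0.0138,-0.119,0],
  [-0.013,0.083,-0.01,0.0184,-0.159,0],
  [-0.0147,0.088,-0.03,0.023,-0.1986,0],
  [-0.0147,0.088,-0.055,0.0276,-0.238,0],
  [-0.0147,0.088,-0.085,0.032,-0.278,0],
  [-0.0147,0.088,-0.115,0.037,-0.318,0],
  [-0.0147,0.088,-0.14,0.0415,-0.3575,0],
  [-0.0147,0.088,-0.154,0.046,-0.397,0],
])

```text
time: 17.45
tcp_pos: [0.4799, 0.3069, 0.1139]
eef_rot: [[-0.116, 0.993, -0.002], [0.993, 0.116, -0.001], [-0.001, -0.002, -1.0]]
wrist_force: [-0.9, -0.3, -2.1]
finger_gap: 0.0109
```

```bash
python3 - <<'E'
from b import *
im,d=cap('side'); save('c7',im[100:420,0:400])
E
```

```text
17.45 [0.4799 0.3069 0.1139] yaw_y 6.673945565840581 z [-0.0021 -0.0008 -1.    ] [-0.9344 -0.2947 -2.1124] 0.010862352788490074 [0.4787 0.1057 1.6701 0.0002 1.3681 0.3622]
```

View pics/c7.png

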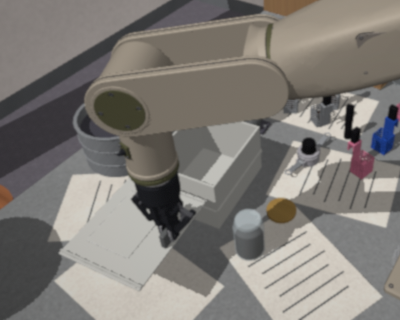

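Call:
send_rows([
  [0,0,-0.012,0,0,0],
  [0,0,-0.028,0,0,0],
  [0,0,-0.045,0,0,0],
  [0,0,-0.062,0,0,0],
  [0,0,-0.08,0,0,0],
  [0,0,-0.096,0,0,0],
  [0,0,-0.11,0,0,0],
  [0,0,-0.12,0,0,0],
  [0,0,-0.126,0,0,0],
  [0,0,-0.128,0,0,0],
])

```text
time: 18.5
tcp_pos: [0.4823, 0.3068, -0.0118]
eef_rot: [[-0.116, 0.993, -0.001], [0.993, 0.116, -0.0], [-0.0, -0.001, -1.0]]
wrist_force: [0.1, -0.1, -2.0]
finger_gap: 0.0105
```

Call:
send_rows([
  [0,0,-0.001,0,0,0],
  [0,0,-0.002,0,0,0],
  [0,0,-0.003,0,0,0],
  [0,0,-0.003,0,0,0],
  [0,0,-0.003,0,0,0],
  [0,0,-0.003,0,0,0],
  [0,0,-0.003,0,0,0],
  [0,0,-0.003,0,0,0],
  [0,0,-0.003,0,0,0],
  [0,0,-0.003,0,0,0],
])

```text
time: 19.5
tcp_pos: [0.4824, 0.3069, -0.0142]
eef_rot: [[-0.116, 0.993, -0.0], [0.993, 0.116, -0.0], [0.0, -0.0, -1.0]]
wrist_force: [-0.5, 0.2, -2.2]
finger_gap: 0.0111
```

Call:
send_rows([
  [0,0,-0.001,0,0,0],
  [0,0,-0.0015,0,0,0],
  [0,0,-0.0015,0,0,0],
  [0,0,-0.0015,0,0,0],
  [0,0,-0.0015,0,0,0],
  [0,0,-0.0015,0,0,0],
  [0,0,-0.0015,0,0,0],
  [0,0,-0.0015,0,0,0],
  [0,0,-0.0015,0,0,0],
  [0,0,-0.0015,0,0,0],
])

```text
time: 20.5
tcp_pos: [0.4826, 0.307, -0.0146]
eef_rot: [[-0.116, 0.993, 0.0], [0.993, 0.116, 0.0], [0.0, 0.0, -1.0]]
wrist_force: [-4.2, -3.4, 10.0]
finger_gap: 0.011
```

Call:
send_rows([
  [0,0,0,0,0,0],
  [0,0,0,0,0,0],
  [0,0,0,0,0,0],
  [0,0,0,0,0,0],
  [0,0,0.002,0,0,0],
  [0,0,0.01,0,0,0],
  [0,0,0.03,0,0,0],
  [0,0,0.055,0,0,0],
  [0,0,0.085,0,0,0],
  [0,0,0.115,0,0,0],
], claw=0.05)

```text
time: 21.5
tcp_pos: [0.4824, 0.3068, 0.1009]
eef_rot: [[-0.116, 0.993, 0.0], [0.993, 0.116, 0.0], [-0.0, 0.0, -1.0]]
wrist_force: [0.2, 0.6, -0.0]
finger_gap: 0.0497
```

Call:
send_rows([
  [0,0,0.03,0,0,0],
  [0,-0.01,0.06,0,0,0],
  [0,-0.03,0.09,0,0,0],
  [0,-0.06,0.12,0,0,0],
  [0,-0.1,0.14,0,0,0],
  [0,-0.14,0.14,0,0,0],
  [0,-0.18,0.14,0,0,0],
  [0,-0.22,0.14,0,0,0],
  [0,-0.26,0.14,0,0,0],
  [0,-0.3,0.14,0,0,0],
])

```text
time: 22.5
tcp_pos: [0.4822, 0.0053, 0.2402]
eef_rot: [[-0.116, 0.993, 0.001], [0.993, 0.116, -0.0], [-0.0, 0.001, -1.0]]
wrist_force: [0.9, -0.5, 0.1]
finger_gap: 0.0497
```

```bash
cat > find.py <<'E'
from b import *
im,d=cap('top'); W=pts('top',d)
z=W[:,:,2]; sel=np.zeros(z.shape,bool); sel[130:275,150:430]=1
m=(sel&(im.max(2)<75)&(z>0.1)&(z<0.135)).astype(np.uint8)
n,l,s,c=cv2.connectedComponentsWithStats(m)
for i in range(1,n):
    if s[i,4]<12: continue
    P=W[l==i]; r=cv2.minAreaRect(P[:,:2].astype(np.float32)); g=ray('top',*c[i],0.126); zt=np.median(P[:,2])
    C=W[sel&(z>.02)&(z<.062)&(np.hypot(W[:,:,0]-g[0],W[:,:,1]-g[1])<.06)]
    h=cv2.minAreaRect(C[:,:2].astype(np.float32)) if len(C)>20 else None
    v=np.array(h[0])-g[:2] if h else np.zeros(2)
    print('px',c[i],'zt',round(zt,3),'grip',g[:2],'rect',np.round(r[1],3),round(r[2]),'cup',h and np.round(h[0],4),h and round(h[2]),'dist',round(np.hypot(*v),4),'yaw',round(np.degrees(np.arctan2(v[1],v[0])),1))
E
python3 - <<'E'
from find import *
m=(sel&(im.max(2)<60)&(z>.055)&(z<.075)&(np.hypot(W[:,:,0]-.425,W[:,:,1]+.154)<.06)).astype(np.uint8)
P=W[m>0]; e=cv2.minEnclosingCircle(P[:,:2].astype(np.float32)); print('plug',P.mean(0),e)
u=np.argwhere(m>0)[:,::-1].mean(0); print(u,ray('top',*u,.064))
m=(W[:,:,1]>.17)&(z>.004)&(z<.025)&(W[:,:,1]<.5)&(W[:,:,0]>.44)&(W[:,:,0]<.7)&(im.min(2)>150)
print(cv2.minAreaRect(W[m][:,:2].astype(np.float32)),np.percentile(z[m],[5,50,95]))
save('c8',im)
E
```

```text
22.5 [0.4822 0.0053 0.2402] yaw_y 6.656128517311779 z [ 0.0013 -0.0001 -1.    ] [ 0.9252 -0.5062  0.1312] 0.0497182943658839 [-0.0953 -0.2082  1.7414  0.      1.6072 -0.2115]
px [296.25   172.4107] zt 0.126 grip [ 0.6219 -0.1913] rect [0.02  0.022] 1 cup [ 0.6195 -0.1661] 10 dist 0.0253 yaw 95.6
px [343.6765 198.8529] zt 0.125 grip [ 0.5468 -0.3228] rect [0.011 0.018] 26 cup [ 0.5442 -0.3151] 7 dist 0.0081 yaw 108.4
px [331.6512 234.5116] zt 0.126 grip [ 0.4478 -0.2877] rect [0.019 0.016] 57 cup [ 0.4472 -0.285 ] 51 dist 0.0028 yaw 101.7
px [370.8182 233.5152] zt 0.125 grip [ 0.4499 -0.3963] rect [0.011 0.018] 18 cup [ 0.4709 -0.3936] 20 dist 0.0212 yaw 7.2
px [329.2439 260.6585] zt 0.113 grip [ 0.3759 -0.28  ] rect [0.018 0.017] 66 cup None None dist 0.0 yaw 0.0
plug [ 0.4264 -0.1522  0.0646] ((0.4260632395744324, -0.15196284651756287), 0.0170940849930048)
[282.534 242.699] [ 0.4264 -0.1522  0.064 ]
((0.5698189735412598, 0.33874452114105225), (0.3207082152366638, 0.2581539452075958), 89.90544891357422) [0.0049 0.0129 0.0184]
```

View pics/c8.png

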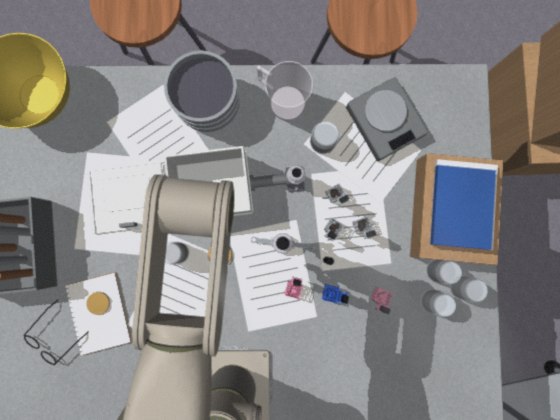

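The lid lies flat at the left (lid grip pixel (127,225)), clear of the tub. All baskets are unmoved. Next I'll fetch basket A, whose grip is at (0.547,-0.323) with a yaw of about 25°.

Call:
send_rows([
  [0.004,-0.02,0,0,0,0.02],
  [0.012,-0.055,0,0,0,0.055],
  [0.02,-0.095,0,0,0,0.095],
  [0.028,-0.135,0,0,0,0.135],
  [0.036,-0.175,-0.005,0,0,0.175],
  [0.044,-0.215,-0.015,0,0,0.215],
  [0.051,-0.255,-0.03,0,0,0.255],
  [0.057,-0.29,-0.04,0,0,0.29],
  [0.062,-0.315,-0.048,0,0,0.31],
  [0.065,-0.328,-0.05,0,0,0.32],
])

```text
time: 23.55
tcp_pos: [0.5468, -0.3228, 0.1882]
eef_rot: [[-0.421, 0.907, -0.002], [0.907, 0.421, 0.001], [0.001, -0.001, -1.0]]
wrist_force: [0.7, -0.1, -0.3]
finger_gap: 0.0504
```

Call:
send_rows([
  [0,0,-0.01,0,0,0],
  [0,0,-0.025,0,0,0],
  [0,0,-0.042,0,0,0],
  [0,0,-0.06,0,0,0],
  [0,0,-0.078,0,0,0],
  [0,0,-0.095,0,0,0],
  [0,0,-0.11,0,0,0],
  [0,0,-0.122,0,0,0],
  [0,0,-0.13,0,0,0],
  [0,0,-0.132,0,0,0],
])

```text
time: 24.55
tcp_pos: [0.547, -0.3207, 0.0561]
eef_rot: [[-0.422, 0.906, -0.001], [0.906, 0.422, 0.001], [0.001, -0.001, -1.0]]
wrist_force: [0.1, -0.5, -0.1]
finger_gap: 0.0502
```

Call:
send_rows([
  [0,0,0,0,0,0],
  [0,0,0,0,0,0],
  [0,0,0,0,0,0],
  [0,0,0,0,0,0],
  [0,0,0,0,0,0],
  [0,0,0,0,0,0],
  [0,0,0,0,0,0],
  [0,0,0,0,0,0],
  [0,0,0,0,0,0],
  [0,0,0,0,0,0],
], claw=0.0, newtons=50)

```text
time: 25.55
tcp_pos: [0.5479, -0.3215, 0.0582]
eef_rot: [[-0.422, 0.906, 0.001], [0.906, 0.422, -0.001], [-0.001, 0.001, -1.0]]
wrist_force: [-0.9, 0.1, 5.6]
finger_gap: 0.0155
```

Call:
send_rows([
  [0,0,0.01,0,0,0],
  [0,0,0.03,0,0,0],
  [0,0,0.05,0,0,0],
  [0,0,0.075,0,0,0],
  [0,0,0.1,0,0,0],
  [0,0,0.125,0,0,0],
  [0,0,0.15,0,0,0],
  [0,0,0.17,0,0,0],
  [0,0,0.182,0,0,0],
  [0,0,0.185,0,0,0],
])

```text
time: 26.55
tcp_pos: [0.548, -0.3214, 0.2441]
eef_rot: [[-0.422, 0.906, 0.002], [0.906, 0.422, -0.001], [-0.002, 0.001, -1.0]]
wrist_force: [0.9, -0.3, -0.3]
finger_gap: 0.0154
```

```bash
cat > tub.py <<'E'
from b import *
im,d=cap('top'); W=pts('top',d); z=W[:,:,2]
g=(abs(W[:,:,0]-.595)<.14)&(abs(W[:,:,1]-.058)<.15)
m=g&(z>.13)&(z<.152)
r=cv2.minAreaRect(W[m][:,:2].astype(np.float32)); print('rim cloud',m.sum(),r)
uv=np.argwhere(m)[:,::-1].astype(np.float32)
q=cv2.boxPoints(cv2.minAreaRect(uv)); C=np.array([ray('top',*p,.14)[:2] for p in q]); print('corners',C,C.mean(0),np.linalg.norm(C-np.roll(C,1,0),axis=1))
# interior/rim by side camera too
E
python3 - <<'E'
from tub import *
im,d=cap('side'); W=pts('side',d); z=W[:,:,2]
m=(abs(W[:,:,0]-.595)<.14)&(abs(W[:,:,1]-.058)<.15)&(z>.13)&(z<.152)
print('side',m.sum(),cv2.minAreaRect(W[m][:,:2].astype(np.float32)))
# basket in hand
m=(abs(W[:,:,0]-.56)<.08)&(abs(W[:,:,1]+.32)<.08)&(z>.15)&(z<.25); P=W[m]; print(len(P),P.min(0),P.max(0))
save('c9',im[60:280,140:400])
E
```

```text
26.55 [ 0.548  -0.3214  0.2441] yaw_y 24.985541645702522 z [ 0.0019 -0.0013 -1.    ] [ 0.8692 -0.3263 -0.3103] 0.015434206193363643 [-0.6112  0.2094  1.3166  0.      1.6133 -1.0473]
rim cloud 658 ((0.5944503545761108, 0.056407779455184937), (0.18151210248470306, 0.22090406715869904), 6.62431526184082)
corners [[ 0.6707  0.1785]
 [ 0.6965 -0.043 ]
 [ 0.5159 -0.0644]
 [ 0.4909  0.1546]] [0.5935 0.0564] [0.1814 0.223  0.1818 0.2204]
side 1170 ((0.5906869769096375, 0.0574294850230217), (0.18444818258285522, 0.22650106251239777), 6.724391460418701)
357 [ 0.5296 -0.3384  0.1826] [ 0.5998 -0.2795  0.2495]
```

The basket is in hand, with its cup bottom at z≈0.183 as predicted. The tub centre is (0.5938,0.0566) with a yaw of 6.65°. Next I'll take it above the -y slot of the -x wall.

Call:
send_rows([
  [-0.002,0.015,0,0,0,-0.015],
  [-0.005,0.04,0,0,0,-0.045],
  [-0.009,0.075,0,0,0,-0.08],
  [-0.013,0.11,0,0,0,-0.12],
  [-0.017,0.15,0,0,0,-0.16],
  [-0.021,0.19,0,0,0,-0.2],
  [-0.025,0.23,0,0,0,-0.24],
  [-0.029,0.265,0,0,0,-0.28],
  [-0.032,0.292,0,0,0,-0.31],
  [-0.0336,0.303,0,0,0,-0.32],
])

```text
time: 27.65
tcp_pos: [0.5126, -0.0154, 0.2405]
eef_rot: [[-0.117, 0.993, -0.003], [0.993, 0.117, 0.001], [0.001, -0.003, -1.0]]
wrist_force: [-0.2, -0.2, -1.5]
finger_gap: 0.0153
```

Call:
send_rows([
  [0,0,-0.004,0,0,0],
  [0,0,-0.012,0,0,0],
  [0,0,-0.022,0,0,0],
  [0,0,-0.034,0,0,0],
  [0,0,-0.046,0,0,0],
  [0,0,-0.058,0,0,0],
  [0,0,-0.068,0,0,0],
  [0,0,-0.075,0,0,0],
  [0,0,-0.08,0,0,0],
  [0,0,-0.08,0,0,0],
])

```text
time: 28.65
tcp_pos: [0.5135, -0.018, 0.1615]
eef_rot: [[-0.116, 0.993, -0.001], [0.993, 0.116, 0.0], [0.0, -0.001, -1.0]]
wrist_force: [-0.4, -0.5, -0.9]
finger_gap: 0.0154
```

```bash
python3 - <<'E'
from b import *
im,d=cap('side'); W=pts('side',d)
x=np.array([.9933,.1158,0]);y=np.array([-.1158,.9933,0]);c=np.array([.5938,.0566,0])
L=(W-c)@np.stack([x,y,[0,0,1]],1)
m=(abs(L[:,:,0]+.08)<.06)&(abs(L[:,:,1]+.065)<.04)&(L[:,:,2]>.1)&(L[:,:,2]<.24)
P=L[m]
for lo in np.arange(.1,.24,.01):
    Q=P[(P[:,2]>=lo)&(P[:,2]<lo+.01)]
    if len(Q): print(round(lo,2),len(Q),np.percentile(Q,[2,50,98],0)[:,:2].round(3).tolist())
save('c10',cv2.resize(im[160:300,150:300],None,fx=4,fy=4,interpolation=cv2.INTER_CUBIC))
E
```

```text
28.65 [ 0.5135 -0.018   0.1615] yaw_y 6.648002753534434 z [-0.001   0.0002 -1.    ] [-0.385  -0.4775 -0.9471] 0.015448400119899487 [-0.135  -0.0833  1.7716  0.      1.4543 -0.251 ]
0.1 88 [[-0.094, -0.104], [-0.092, -0.053], [-0.032, -0.028]]
0.11 94 [[-0.095, -0.104], [-0.091, -0.05], [-0.038, -0.03]]
0.12 125 [[-0.094, -0.104], [-0.07, -0.06], [-0.025, -0.028]]
0.13 191 [[-0.094, -0.104], [-0.081, -0.065], [-0.024, -0.028]]
0.14 122 [[-0.094, -0.103], [-0.063, -0.059], [-0.032, -0.038]]
0.15 62 [[-0.085, -0.089], [-0.062, -0.058], [-0.041, -0.042]]
0.16 32 [[-0.101, -0.081], [-0.092, -0.064], [-0.082, -0.05]]
0.17 35 [[-0.102, -0.078], [-0.1, -0.059], [-0.081, -0.05]]
0.18 41 [[-0.101, -0.078], [-0.099, -0.056], [-0.081, -0.051]]
0.19 25 [[-0.105, -0.059], [-0.09, -0.056], [-0.081, -0.052]]
0.2 57 [[-0.112, -0.068], [-0.093, -0.056], [-0.07, -0.052]]
0.21 68 [[-0.112, -0.069], [-0.095, -0.057], [-0.071, -0.052]]
0.22 78 [[-0.112, -0.072], [-0.091, -0.058], [-0.071, -0.052]]
0.23 61 [[-0.115, -0.075], [-0.082, -0.057], [-0.061, -0.052]]
```

View pics/c10.png

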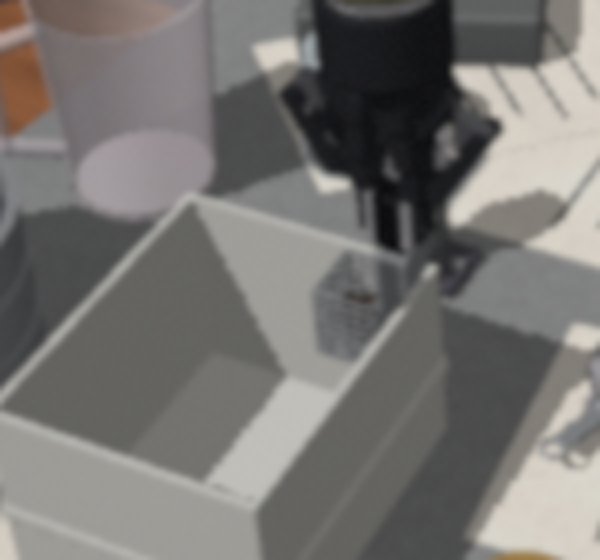

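The picture shows the cup inside the wall at (345,305) with the lip outside. In the same frame, the gap centre and the wall centre agree to about 1 mm, so I'll lower it and release.

Call:
send_rows([
  [0,0,-0.004,0,0,0],
  [0,0,-0.01,0,0,0],
  [0,0,-0.016,0,0,0],
  [0,0,-0.022,0,0,0],
  [0,0,-0.028,0,0,0],
  [0,0,-0.033,0,0,0],
  [0,0,-0.038,0,0,0],
  [0,0,-0.042,0,0,0],
  [0,0,-0.044,0,0,0],
  [0,0,-0.044,0,0,0],
])

```text
time: 29.7
tcp_pos: [0.5137, -0.0181, 0.118]
eef_rot: [[-0.116, 0.993, -0.001], [0.993, 0.116, 0.0], [0.0, -0.0, -1.0]]
wrist_force: [0.2, -1.0, -0.8]
finger_gap: 0.0154
```

Call:
send_rows([
  [0,0,-0.001,0,0,0],
  [0,0,-0.002,0,0,0],
  [0,0,-0.002,0,0,0],
  [0,0,-0.002,0,0,0],
  [0,0,-0.002,0,0,0],
  [0,0,-0.002,0,0,0],
  [0,0,-0.002,0,0,0],
  [0,0,-0.002,0,0,0],
  [0,0,-0.002,0,0,0],
  [0,0,-0.002,0,0,0],
])

```text
time: 30.7
tcp_pos: [0.5139, -0.0181, 0.1163]
eef_rot: [[-0.116, 0.993, 0.0], [0.993, 0.116, -0.0], [-0.0, 0.0, -1.0]]
wrist_force: [-0.1, 0.0, -0.9]
finger_gap: 0.016
```

Call:
send_rows([
  [0,0,-0.001,0,0,0],
  [0,0,-0.002,0,0,0],
  [0,0,-0.002,0,0,0],
  [0,0,-0.002,0,0,0],
  [0,0,-0.002,0,0,0],
  [0,0,-0.002,0,0,0],
  [0,0,-0.002,0,0,0],
  [0,0,-0.002,0,0,0],
  [0,0,-0.002,0,0,0],
  [0,0,-0.002,0,0,0],
])

```text
time: 31.7
tcp_pos: [0.514, -0.0181, 0.1151]
eef_rot: [[-0.116, 0.993, 0.0], [0.993, 0.116, -0.0], [-0.0, 0.0, -1.0]]
wrist_force: [-2.0, 1.1, 5.4]
finger_gap: 0.0153
```

Call:
send_rows([
  [0,0,0,0,0,0],
  [0,0,0,0,0,0],
  [0,0,0,0,0,0],
  [0,0,0,0,0,0],
  [0,0,0.004,0,0,0],
  [0,0,0.016,0,0,0],
  [0,0,0.036,0,0,0],
  [0,0,0.06,0,0,0],
  [0,0,0.085,0,0,0],
  [0,0,0.1,0,0,0],
], claw=0.042)

```text
time: 32.7
tcp_pos: [0.515, -0.0183, 0.2177]
eef_rot: [[-0.116, 0.993, 0.004], [0.993, 0.116, -0.001], [-0.001, 0.004, -1.0]]
wrist_force: [-0.2, 0.4, -0.1]
finger_gap: 0.0418
```

```bash
python3 - <<'E'
from find import *
im,d=cap('side'); W=pts('side',d)
x=np.array([.9933,.1158,0]);y=np.array([-.1158,.9933,0]);c=np.array([.5938,.0566,0])
L=(W-c)@np.stack([x,y,[0,0,1]],1)
m=(abs(L[:,:,0]+.08)<.06)&(abs(L[:,:,1]+.065)<.04)&(L[:,:,2]>.145)&(L[:,:,2]<.195)
P=L[m]; print(len(P),np.percentile(P,[3,50,97],0))
E
```

```text
32.7 [ 0.515  -0.0183  0.2177] yaw_y 6.647526265040945 z [ 0.0038 -0.0005 -1.    ] [-0.1922  0.3557 -0.132 ] 0.04183752019867175 [-0.135  -0.1121  1.696   0.      1.5539 -0.251 ]
px [296.4182 172.3273] zt 0.126 grip [ 0.6222 -0.1918] rect [0.023 0.021] 88 cup [ 0.6176 -0.1686] 78 dist 0.0236 yaw 101.2
px [331.6444 234.5333] zt 0.126 grip [ 0.4477 -0.2877] rect [0.019 0.016] 58 cup [ 0.4469 -0.2846] 51 dist 0.0032 yaw 104.0
px [370.7353 233.4412] zt 0.125 grip [ 0.4501 -0.3961] rect [0.011 0.018] 18 cup [ 0.4783 -0.3909] 20 dist 0.0287 yaw 10.3
px [329.2683 260.7073] zt 0.112 grip [ 0.3757 -0.28  ] rect [0.018 0.017] 27 cup None None dist 0.0 yaw 0.0
150 [[-0.096  -0.0751  0.1466]
 [-0.0906 -0.0595  0.1696]
 [-0.0794 -0.0543  0.1836]]
```

Basket A hangs properly: its handle top is at 0.1836 and 0.183 was expected. Basket B's yaw is about -33°, so I'll fetch it next.

Call:
send_rows([
  [-0.003,-0.012,0,0,0,-0.03],
  [-0.009,-0.036,0,0,0,-0.09],
  [-0.017,-0.068,0,0,0,-0.17],
  [-0.025,-0.1,0,0,0,-0.26],
  [-0.034,-0.135,0,0,0,-0.35],
  [-0.042,-0.17,0,0,0,-0.44],
  [-0.05,-0.205,-0.01,0,0,-0.53],
  [-0.058,-0.235,-0.02,0,0,-0.61],
  [-0.064,-0.258,-0.027,0,0,-0.67],
  [-0.067,-0.2695,-0.03,0,0,-0.692],
])

```text
time: 33.8
tcp_pos: [0.4443, -0.289, 0.1814]
eef_rot: [[0.549, 0.836, -0.004], [0.836, -0.549, 0.002], [-0.0, -0.004, -1.0]]
wrist_force: [-0.3, 0.6, -0.1]
finger_gap: 0.0419
```

Call:
send_rows([
  [0,0,-0.01,0,0,0],
  [0,0,-0.025,0,0,0],
  [0,0,-0.042,0,0,0],
  [0,0,-0.06,0,0,0],
  [0,0,-0.078,0,0,0],
  [0,0,-0.093,0,0,0],
  [0,0,-0.106,0,0,0],
  [0,0,-0.117,0,0,0],
  [0,0,-0.124,0,0,0],
  [0,0,-0.1265,0,0,0],
])

```text
time: 34.8
tcp_pos: [0.4466, -0.2873, 0.057]
eef_rot: [[0.545, 0.839, -0.001], [0.839, -0.545, 0.001], [0.0, -0.001, -1.0]]
wrist_force: [0.8, -0.2, -0.5]
finger_gap: 0.042
```

Call:
send_rows([
  [0,0,0,0,0,0],
  [0,0,0,0,0,0],
  [0,0,0,0,0,0],
  [0,0,0,0,0,0],
  [0,0,0,0,0,0],
  [0,0,0,0,0,0],
  [0,0,0,0,0,0],
  [0,0,0,0,0,0],
  [0,0,0,0,0,0],
  [0,0,0,0,0,0],
], claw=0.0, newtons=50)

```text
time: 35.8
tcp_pos: [0.4472, -0.288, 0.0584]
eef_rot: [[0.545, 0.839, 0.001], [0.839, -0.545, -0.001], [-0.0, 0.001, -1.0]]
wrist_force: [-1.1, -0.4, 4.8]
finger_gap: 0.0154
```

Call:
send_rows([
  [0,0,0.01,0,0,0],
  [0,0,0.03,0,0,0],
  [0,0,0.05,0,0,0],
  [0,0,0.075,0,0,0],
  [0,0,0.1,0,0,0],
  [0,0,0.125,0,0,0],
  [0,0,0.15,0,0,0],
  [0,0,0.17,0,0,0],
  [0,0,0.182,0,0,0],
  [0,0,0.185,0,0,0],
])

```text
time: 36.8
tcp_pos: [0.4474, -0.288, 0.2444]
eef_rot: [[0.545, 0.839, 0.002], [0.839, -0.545, -0.001], [-0.0, 0.002, -1.0]]
wrist_force: [0.4, -0.7, -1.7]
finger_gap: 0.0155
```

Call:
send_rows([
  [0.001,0.008,0.01,0,0,0.03],
  [0.004,0.025,0.025,0,0,0.09],
  [0.009,0.055,0.035,0,0,0.16],
  [0.016,0.09,0.04,0,0,0.24],
  [0.024,0.135,0.04,0,0,0.32],
  [0.032,0.18,0.04,0,0,0.4],
  [0.04,0.225,0.04,0,0,0.48],
  [0.048,0.27,0.04,0,0,0.56],
  [0.055,0.31,0.04,0,0,0.64],
  [0.0597,0.3345,0.04,0,0,0.692],
])

```text
time: 37.8
tcp_pos: [0.5057, 0.0504, 0.2818]
eef_rot: [[-0.123, 0.992, -0.002], [0.992, 0.123, 0.001], [0.001, -0.002, -1.0]]
wrist_force: [0.8, 0.2, -1.2]
finger_gap: 0.0156
```

Call:
send_rows([
  [0,0,-0.005,0,0,0],
  [0,0,-0.015,0,0,0],
  [0,0,-0.03,0,0,0],
  [0,0,-0.045,0,0,0],
  [0,0,-0.062,0,0,0],
  [0,0,-0.08,0,0,0],
  [0,0,-0.096,0,0,0],
  [0,0,-0.11,0,0,0],
  [0,0,-0.118,0,0,0],
  [0,0,-0.12,0,0,0],
])

```text
time: 38.8
tcp_pos: [0.5058, 0.0467, 0.1614]
eef_rot: [[-0.115, 0.993, -0.002], [0.993, 0.115, 0.0], [0.0, -0.002, -1.0]]
wrist_force: [0.2, -0.2, -2.0]
finger_gap: 0.0153
```

```bash
cat > chk.py <<'E'
from b import *
import sys
yy=float(sys.argv[1]); im,d=cap('side'); W=pts('side',d)
x=np.array([.9933,.1158,0]);y=np.array([-.1158,.9933,0]);c=np.array([.5938,.0566,0])
L=(W-c)@np.stack([x,y,[0,0,1]],1)
m=(abs(L[:,:,0]+.08)<.06)&(abs(L[:,:,1]-yy)<.03)&(L[:,:,2]>.1)&(L[:,:,2]<.2); P=L[m]
for lo in np.arange(.1,.2,.01):
    Q=P[(P[:,2]>=lo)&(P[:,2]<lo+.01)]
    if len(Q): print(round(lo,2),len(Q),np.percentile(Q,[2,50,98],0)[:,:2].round(3).tolist())
E
python3 chk.py 0.0
```

```text
38.8 [0.5058 0.0467 0.1614] yaw_y 6.6250281951325976 z [-0.002  0.    -1.   ] [ 0.2312 -0.2145 -1.9803] 0.015349769179352301 [-0.0089 -0.0984  1.7861  0.      1.4558 -0.1246]
0.1 81 [[-0.094, -0.028], [-0.091, 0.013], [-0.043, 0.026]]
0.11 72 [[-0.094, -0.026], [-0.092, 0.019], [-0.041, 0.028]]
0.12 107 [[-0.094, -0.026], [-0.071, 0.012], [-0.041, 0.029]]
0.13 186 [[-0.094, -0.025], [-0.069, 0.004], [-0.042, 0.027]]
0.14 119 [[-0.093, -0.024], [-0.07, 0.007], [-0.04, 0.025]]
0.15 61 [[-0.085, -0.021], [-0.064, 0.01], [-0.04, 0.023]]
0.16 40 [[-0.102, -0.01], [-0.086, 0.007], [-0.082, 0.016]]
0.17 36 [[-0.102, -0.012], [-0.1, 0.007], [-0.08, 0.015]]
0.18 45 [[-0.102, -0.014], [-0.098, 0.011], [-0.081, 0.016]]
0.19 30 [[-0.105, 0.004], [-0.09, 0.01], [-0.077, 0.014]]
```

The gap and wall centres match as they did for A, so I'll lower, release and rise.

Call:
send_rows([
  [0,0,-0.005,0,0,0],
  [0,0,-0.011,0,0,0],
  [0,0,-0.018,0,0,0],
  [0,0,-0.025,0,0,0],
  [0,0,-0.031,0,0,0],
  [0,0,-0.037,0,0,0],
  [0,0,-0.041,0,0,0],
  [0,0,-0.045,0,0,0],
  [0,0,-0.047,0,0,0],
  [0,0,-0.048,0,0,0],
])

```text
time: 39.85
tcp_pos: [0.5065, 0.0469, 0.1153]
eef_rot: [[-0.116, 0.993, -0.0], [0.993, 0.116, -0.0], [0.0, -0.0, -1.0]]
wrist_force: [-6.5, -0.7, 8.8]
finger_gap: 0.0156
```

Call:
send_rows([
  [0,0,-0.0005,0,0,0],
  [0,0,-0.0005,0,0,0],
  [0,0,-0.0005,0,0,0],
  [0,0,-0.0005,0,0,0],
  [0,0,-0.0005,0,0,0],
  [0,0,-0.0005,0,0,0],
  [0,0,-0.0005,0,0,0],
  [0,0,-0.0005,0,0,0],
  [0,0,-0.0005,0,0,0],
  [0,0,-0.0005,0,0,0],
])

```text
time: 40.85
tcp_pos: [0.5065, 0.0469, 0.1153]
eef_rot: [[-0.116, 0.993, 0.0], [0.993, 0.116, -0.0], [-0.0, 0.0, -1.0]]
wrist_force: [-6.7, -0.5, 7.5]
finger_gap: 0.015
```

Call:
send_rows([
  [0,0,0,0,0,0],
  [0,0,0,0,0,0],
  [0,0,0,0,0,0],
  [0,0,0,0,0,0],
  [0,0,0.004,0,0,0],
  [0,0,0.016,0,0,0],
  [0,0,0.036,0,0,0],
  [0,0,0.06,0,0,0],
  [0,0,0.085,0,0,0],
  [0,0,0.1,0,0,0],
], claw=0.042)

```text
time: 41.85
tcp_pos: [0.5077, 0.0469, 0.2177]
eef_rot: [[-0.116, 0.993, 0.004], [0.993, 0.116, -0.0], [-0.0, 0.004, -1.0]]
wrist_force: [0.6, -0.4, 0.5]
finger_gap: 0.0419
```

```bash
python3 find.py; python3 chk.py 0.0 | tail -4;  python3 chk.py -0.065 | tail -4
```

```text
41.85 [0.5077 0.0469 0.2177] yaw_y 6.6469526464129896 z [ 0.0037 -0.     -1.    ] [ 0.5884 -0.3939  0.5337] 0.041888255556519885 [-0.0085 -0.1273  1.7101 -0.      1.5551 -0.1246]
px [296.3273 172.3455] zt 0.127 grip [ 0.6221 -0.1915] rect [0.023 0.02 ] 85 cup [ 0.6209 -0.1687] 90 dist 0.0228 yaw 92.9
px [370.6552 233.4483] zt 0.124 grip [ 0.4501 -0.3958] rect [0.01  0.017] 18 cup [ 0.4709 -0.3935] 20 dist 0.021 yaw 6.3
px [329.3171 260.6585] zt 0.112 grip [ 0.3759 -0.2802] rect [0.019 0.018] 71 cup None None dist 0.0 yaw 0.0
0.15 37 [[-0.097, -0.01], [-0.094, 0.009], [-0.082, 0.012]]
0.16 31 [[-0.097, -0.006], [-0.094, 0.01], [-0.081, 0.013]]
0.17 42 [[-0.096, -0.008], [-0.092, 0.008], [-0.079, 0.013]]
0.18 42 [[-0.096, -0.009], [-0.089, 0.002], [-0.081, 0.01]]
0.15 28 [[-0.096, -0.073], [-0.093, -0.057], [-0.081, -0.055]]
0.16 33 [[-0.095, -0.075], [-0.093, -0.06], [-0.082, -0.054]]
0.17 38 [[-0.094, -0.077], [-0.088, -0.058], [-0.078, -0.053]]
0.18 33 [[-0.094, -0.076], [-0.088, -0.064], [-0.079, -0.056]]
```

Call:
send_rows([
  [-0.003,-0.02,0,0,0,0.01],
  [-0.008,-0.06,0,0,0,0.03],
  [-0.014,-0.108,0,0,0,0.05],
  [-0.02,-0.157,0,0,0,0.07],
  [-0.026,-0.206,0,0,0,0.09],
  [-0.032,-0.255,0,0,0,0.11],
  [-0.039,-0.304,0,0,0,0.13],
  [-0.046,-0.353,-0.01,0,0,0.16],
  [-0.052,-0.4,-0.02,0,0,0.18],
  [-0.0565,-0.4425,-0.028,0,0,0.198],
])

```text
time: 43.0
tcp_pos: [0.4484, -0.3971, 0.1835]
eef_rot: [[-0.309, 0.951, -0.002], [0.951, 0.309, 0.002], [0.003, -0.001, -1.0]]
wrist_force: [1.2, 0.4, 0.6]
finger_gap: 0.0418
```

Call:
send_rows([
  [0,0,-0.008,0,0,0],
  [0,0,-0.025,0,0,0],
  [0,0,-0.042,0,0,0],
  [0,0,-0.06,0,0,0],
  [0,0,-0.078,0,0,0],
  [0,0,-0.093,0,0,0],
  [0,0,-0.106,0,0,0],
  [0,0,-0.117,0,0,0],
  [0,0,-0.124,0,0,0],
  [0,0,-0.127,0,0,0],
])

```text
time: 44.0
tcp_pos: [0.4499, -0.3954, 0.0585]
eef_rot: [[-0.309, 0.951, -0.001], [0.951, 0.309, 0.001], [0.001, -0.0, -1.0]]
wrist_force: [-0.1, -0.0, -0.3]
finger_gap: 0.0421
```

Call:
send_rows([
  [0,0,0,0,0,0],
  [0,0,0,0,0,0],
  [0,0,0,0,0,0],
  [0,0,0,0,0,0],
  [0,0,0,0,0,0],
  [0,0,0,0,0,0],
  [0,0,0,0,0,0],
  [0,0,0,0,0,0],
  [0,0,0,0,0,0],
  [0,0,0,0,0,0],
], claw=0.0, newtons=50)

```text
time: 45.0
tcp_pos: [0.4502, -0.3959, 0.0597]
eef_rot: [[-0.309, 0.951, 0.0], [0.951, 0.309, -0.0], [-0.001, 0.0, -1.0]]
wrist_force: [-2.1, -0.1, 4.2]
finger_gap: 0.0151
```

Call:
send_rows([
  [0,0,0.01,0,0,0],
  [0,0,0.03,0,0,0],
  [0,0,0.055,0,0,0],
  [0,0,0.08,0,0,0],
  [0,0,0.11,0,0,0],
  [0,0,0.14,0,0,0],
  [0,0,0.17,0,0,0],
  [0,0,0.2,0,0,0],
  [0,0,0.22,0,0,0],
  [0,0,0.225,0,0,0],
])

```text
time: 46.0
tcp_pos: [0.4509, -0.3964, 0.288]
eef_rot: [[-0.309, 0.951, 0.003], [0.951, 0.309, -0.003], [-0.004, 0.002, -1.0]]
wrist_force: [0.0, -0.2, -0.8]
finger_gap: 0.0155
```

Call:
send_rows([
  [0.002,0.015,0,0,0,-0.01],
  [0.005,0.045,0,0,0,-0.02],
  [0.01,0.09,0,0,0,-0.04],
  [0.014,0.138,0,0,0,-0.06],
  [0.019,0.186,0,0,0,-0.08],
  [0.023,0.234,0,0,0,-0.1],
  [0.028,0.282,0,0,0,-0.12],
  [0.033,0.33,0,0,0,-0.14],
  [0.037,0.378,0,0,0,-0.155],
  [0.041,0.42,0,0,0,-0.165],
])

```text
time: 47.0
tcp_pos: [0.4902, 0.0268, 0.2831]
eef_rot: [[-0.149, 0.989, -0.002], [0.989, 0.149, 0.0], [0.001, -0.002, -1.0]]
wrist_force: [0.7, 0.2, -1.2]
finger_gap: 0.0156
```

Call:
send_rows([
  [0.003,0.035,0,0,0,-0.015],
  [0.006,0.063,0,0,0,-0.025],
  [0.008,0.08,-0.003,0,0,-0.033],
  [0.0082,0.087,-0.015,0,0,-0.033],
  [0.0082,0.087,-0.035,0,0,-0.033],
  [0.0082,0.087,-0.06,0,0,-0.033],
  [0.0082,0.087,-0.085,0,0,-0.033],
  [0.0082,0.087,-0.105,0,0,-0.033],
  [0.0082,0.087,-0.118,0,0,-0.033],
  [0.0082,0.087,-0.123,0,0,-0.033],
])

```text
time: 48.0
tcp_pos: [0.4977, 0.1107, 0.1586]
eef_rot: [[-0.115, 0.993, -0.004], [0.993, 0.115, -0.001], [-0.0, -0.004, -1.0]]
wrist_force: [-0.1, 0.1, -0.7]
finger_gap: 0.0154
```

```bash
python3 chk.py 0.065
```

```text
48.0 [0.4977 0.1107 0.1586] yaw_y 6.618885089080894 z [-0.0038 -0.0006 -1.    ] [-0.0649  0.0757 -0.6718] 0.015439431614578947 [ 0.1183 -0.0892  1.7826 -0.0001  1.4521  0.0028]
0.1 58 [[-0.095, 0.038], [-0.092, 0.07], [-0.043, 0.094]]
0.11 82 [[-0.094, 0.036], [-0.092, 0.08], [-0.044, 0.092]]
0.12 115 [[-0.094, 0.036], [-0.072, 0.071], [-0.041, 0.089]]
0.13 208 [[-0.094, 0.039], [-0.067, 0.067], [-0.042, 0.091]]
0.14 125 [[-0.094, 0.041], [-0.063, 0.076], [-0.041, 0.09]]
0.15 28 [[-0.101, 0.043], [-0.084, 0.067], [-0.059, 0.083]]
0.16 43 [[-0.103, 0.051], [-0.1, 0.07], [-0.083, 0.079]]
0.17 39 [[-0.102, 0.05], [-0.101, 0.069], [-0.082, 0.079]]
0.18 50 [[-0.103, 0.051], [-0.095, 0.073], [-0.082, 0.079]]
0.19 30 [[-0.106, 0.068], [-0.095, 0.073], [-0.08, 0.077]]
```

Call:
send_rows([
  [0.0005,0,-0.004,0,0,0],
  [0.0005,0,-0.01,0,0,0],
  [0.0005,0,-0.017,0,0,0],
  [0.0005,0,-0.024,0,0,0],
  [0.0005,0,-0.03,0,0,0],
  [0.0005,0,-0.036,0,0,0],
  [0.0005,0,-0.04,0,0,0],
  [0.0005,0,-0.043,0,0,0],
  [0.0005,0,-0.045,0,0,0],
  [0.0005,0,-0.046,0,0,0],
])

```text
time: 49.05
tcp_pos: [0.4998, 0.1114, 0.1163]
eef_rot: [[-0.116, 0.993, 0.0], [0.993, 0.116, -0.0], [-0.0, 0.0, -1.0]]
wrist_force: [-8.4, -1.6, 12.8]
finger_gap: 0.0152
```

Call:
send_rows([
  [0,0,-0.0005,0,0,0],
  [0,0,-0.0005,0,0,0],
  [0,0,-0.0005,0,0,0],
  [0,0,-0.0005,0,0,0],
  [0,0,-0.0005,0,0,0],
  [0,0,-0.0005,0,0,0],
  [0,0,-0.0005,0,0,0],
  [0,0,-0.0005,0,0,0],
  [0,0,-0.0005,0,0,0],
  [0,0,-0.0005,0,0,0],
])

```text
time: 50.05
tcp_pos: [0.4998, 0.1114, 0.1163]
eef_rot: [[-0.116, 0.993, 0.0], [0.993, 0.116, -0.0], [-0.0, 0.0, -1.0]]
wrist_force: [-7.3, -1.3, 9.3]
finger_gap: 0.015
```

Call:
send_rows([
  [0,0,0,0,0,0],
  [0,0,0,0,0,0],
  [0,0,0,0,0,0],
  [0,0,0,0,0,0],
  [0,0,0.004,0,0,0],
  [0,0,0.016,0,0,0],
  [0,0,0.036,0,0,0],
  [0,0,0.06,0,0,0],
  [0,0,0.085,0,0,0],
  [0,0,0.1,0,0,0],
], claw=0.06)

```text
time: 51.05
tcp_pos: [0.5009, 0.1115, 0.2182]
eef_rot: [[-0.116, 0.993, 0.004], [0.993, 0.116, 0.0], [0.0, 0.004, -1.0]]
wrist_force: [-0.4, -0.0, 0.8]
finger_gap: 0.06
```

Call:
send_rows([
  [-0.005,0.0,0.01,0,0,0],
  [-0.015,0,0.03,0,0,0],
  [-0.03,0,0.05,0,0,0],
  [-0.05,0,0.06,0,0,0],
  [-0.07,0,0.06,0,0,0],
  [-0.085,0,0.06,0,0,0],
  [-0.095,0,0.06,0,0,0],
  [-0.1,0,0.06,0,0,0],
  [-0.1,0,0.06,0,0,0],
  [-0.1,0,0.06,0,0,0],
])

```text
time: 52.05
tcp_pos: [0.4, 0.1113, 0.2747]
eef_rot: [[-0.116, 0.993, -0.0], [0.993, 0.116, -0.0], [-0.0, -0.0, -1.0]]
wrist_force: [-0.1, 1.3, 0.6]
finger_gap: 0.0597
```

```bash
for y in -0.065 0 0.065; do python3 chk.py $y | tail -1; done; python3 - <<'E'
from b import *
im,d=cap('top'); W=pts('top',d); z=W[:,:,2]
c=np.array([.426,-.152]); r=np.hypot(W[:,:,0]-c[0],W[:,:,1]-c[1])
m=(im.max(2)<60)&(z>.055)&(z<.075)&(r<.06); u=np.argwhere(m)[:,::-1].mean(0); g=ray('top',*u,.064); print('plug',m.sum(),u,g,cv2.minEnclosingCircle(W[m][:,:2].astype(np.float32)))
m2=(np.hypot(W[:,:,0]-g[0],W[:,:,1]-g[1])<.11)&(np.hypot(W[:,:,0]-g[0],W[:,:,1]-g[1])>.036)&(z>.014)&(z<.05)
P=W[m2]; a=np.degrees(np.arctan2(P[:,1]-g[1],P[:,0]-g[0])); print(len(P)); 
for lo,hi in ((0,180),(-180,0)):
    k=(a>lo)&(a<hi); 
    if k.sum(): print(k.sum(),np.median(a[k]),P[k].mean(0),P[k].max(0),P[k].min(0))
# riser: aluminium ring at z~.125
m3=(np.hypot(W[:,:,0]-.622,W[:,:,1]+.1915)<.04)&(z>.115)&(z<.135); print('riser',m3.sum(),cv2.minEnclosingCircle(W[m3][:,:2].astype(np.float32)),W[m3].mean(0))
u3=np.argwhere(m3)[:,::-1].astype(np.float32); (cc,rr)=cv2.minEnclosingCircle(u3); print(cc,rr,ray('top',*cc,.125), u3.mean(0),ray('top',*u3.mean(0),.125))
a=cv2.resize(im[135:275,150:350],None,fx=4,fy=4,interpolation=cv2.INTER_CUBIC); save('c11',a)
E
```

```text
0.18 35 [[-0.094, -0.076], [-0.086, -0.065], [-0.08, -0.055]]
0.18 45 [[-0.095, -0.009], [-0.088, 0.002], [-0.08, 0.011]]
0.18 48 [[-0.094, 0.054], [-0.086, 0.065], [-0.079, 0.074]]
52.2 [0.4001 0.1113 0.2746] yaw_y 6.636595374610358 z [-0.0005 -0.0001 -1.    ] [0.1583 0.0263 0.3712] 0.06001612895969667 [ 0.1478 -0.4018  1.8346 -0.      1.7092  0.032 ]
plug 103 [282.6408 242.8058] [ 0.4261 -0.1525  0.064 ] ((0.4259660243988037, -0.15197966992855072), 0.017071178182959557)
171
84 81.65064268645368 [ 0.4349 -0.0916  0.0213] [ 0.4442 -0.0582  0.029 ] [ 0.42   -0.1212  0.0151]
87 -95.70472577894732 [ 0.4198 -0.2139  0.0226] [ 0.4345 -0.1868  0.0335] [ 0.4074 -0.2464  0.0141]
riser 201 ((0.6231364607810974, -0.1917833685874939), 0.0224936380982399) [ 0.6224 -0.192   0.1248]
(296.5, 172.5) 7.905794143676758 [ 0.6218 -0.1921  0.125 ] [296.4627 172.3035] [ 0.6224 -0.192   0.125 ]
```

View pics/c11.png

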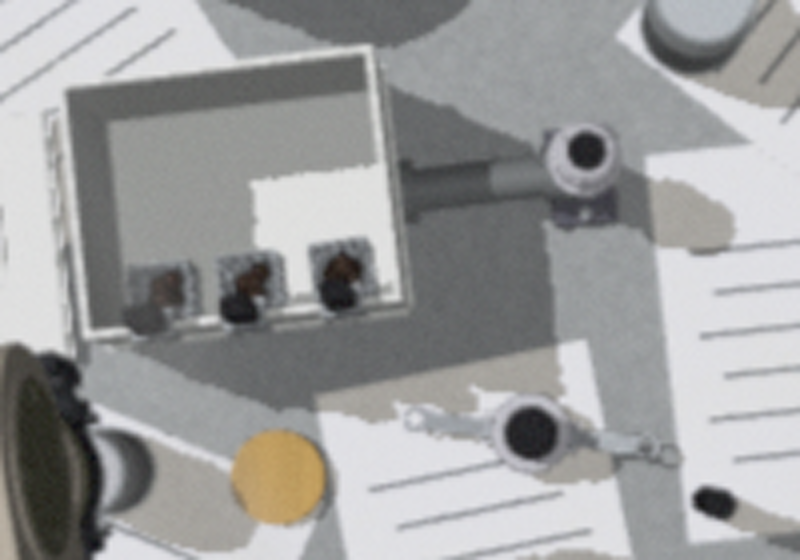

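All three baskets hang inside, at crop (160,290), (250,280) and (345,270). The cap is unmoved at (0.426,-0.152) with its arms along about 83°. The riser measures (0.6225,-0.192), and the value derived from the tub agrees within 1 mm. Next I'll grip the cap's plug.

Call:
send_rows([
  [0.001,-0.015,0,0,0,-0.01],
  [0.004,-0.045,0,0,0,-0.04],
  [0.008,-0.085,-0.01,0,0,-0.08],
  [0.012,-0.125,-0.025,0,0,-0.12],
  [0.016,-0.165,-0.05,0,0,-0.16],
  [0.02,-0.2,-0.08,0,0,-0.19],
  [0.023,-0.23,-0.11,0,0,-0.22],
  [0.025,-0.25,-0.14,0,0,-0.238],
  [0.026,-0.262,-0.165,0,0,-0.238],
  [0.026,-0.2636,-0.175,0,0,-0.238],
])

```text
time: 53.25
tcp_pos: [0.424, -0.1528, 0.0968]
eef_rot: [[0.124, 0.992, -0.004], [0.992, -0.124, 0.002], [0.001, -0.004, -1.0]]
wrist_force: [0.5, -0.3, -0.8]
finger_gap: 0.0606
```

Call:
send_rows([
  [0,0,-0.008,0,0,0],
  [0,0,-0.02,0,0,0],
  [0,0,-0.034,0,0,0],
  [0,0,-0.048,0,0,0],
  [0,0,-0.062,0,0,0],
  [0,0,-0.075,0,0,0],
  [0,0,-0.085,0,0,0],
  [0,0,-0.092,0,0,0],
  [0,0,-0.0945,0,0,0],
  [0,0,-0.0945,0,0,0],
])

```text
time: 54.25
tcp_pos: [0.4256, -0.1522, 0.0051]
eef_rot: [[0.122, 0.993, -0.0], [0.993, -0.122, 0.0], [0.0, -0.0, -1.0]]
wrist_force: [0.2, 0.6, 0.3]
finger_gap: 0.0601
```

Call:
send_rows([
  [0,0,0,0,0,0],
  [0,0,0,0,0,0],
  [0,0,0,0,0,0],
  [0,0,0,0,0,0],
  [0,0,0,0,0,0],
  [0,0,0,0,0,0],
  [0,0,0,0,0,0],
  [0,0,0,0,0,0],
  [0,0,0,0,0,0],
  [0,0,0,0,0,0],
], claw=0.02, newtons=80)

```text
time: 55.25
tcp_pos: [0.4263, -0.1526, 0.0062]
eef_rot: [[0.122, 0.993, 0.001], [0.993, -0.122, -0.001], [-0.0, 0.001, -1.0]]
wrist_force: [-2.8, 0.6, 6.9]
finger_gap: 0.0321
```

Call:
send_rows([
  [0,0,0.01,0,0,0],
  [0,0,0.03,0,0,-0.03],
  [0.005,-0.001,0.055,0,0,-0.1],
  [0.02,-0.004,0.08,0,0,-0.18],
  [0.045,-0.009,0.105,0,0,-0.27],
  [0.075,-0.015,0.13,0,0,-0.37],
  [0.11,-0.022,0.148,0,0,-0.47],
  [0.145,-0.029,0.158,0,0,-0.57],
  [0.178,-0.036,0.16,0,0,-0.67],
  [0.1965,-0.0396,0.16,0,0,-0.75],
])

```text
time: 56.25
tcp_pos: [0.6245, -0.1923, 0.1663]
eef_rot: [[0.768, 0.64, 0.002], [0.64, -0.768, -0.0], [0.001, 0.001, -1.0]]
wrist_force: [-0.3, -0.6, -3.1]
finger_gap: 0.0316
```

Call:
send_rows([
  [0,0,0,0,0,0],
  [0,0,0,0,0,0],
  [0,0,-0.003,0,0,0],
  [0,0,-0.008,0,0,0],
  [0,0,-0.014,0,0,0],
  [0,0,-0.02,0,0,0],
  [0,0,-0.025,0,0,0],
  [0,0,-0.027,0,0,0],
  [0,0,-0.027,0,0,0],
  [0,0,-0.027,0,0,0],
])

```text
time: 57.25
tcp_pos: [0.6224, -0.1919, 0.1385]
eef_rot: [[0.766, 0.643, 0.0], [0.643, -0.766, -0.0], [0.0, 0.0, -1.0]]
wrist_force: [-0.6, 0.2, -2.4]
finger_gap: 0.0317
```

```bash
python3 - <<'E'
from b import *
im,d=cap('side'); W=pts('side',d); z=W[:,:,2]
c=np.array([.6225,-.192]); r=np.hypot(W[:,:,0]-c[0],W[:,:,1]-c[1])
for lo in np.arange(.085,.18,.008):
    P=W[(r<.036)&(z>lo)&(z<lo+.008)]
    if len(P)>4: 
        P2=P[:,:2]; s=np.c_[2*P2,np.ones(len(P2))]; q=np.linalg.lstsq(s,(P2**2).sum(1),rcond=None)[0]
        print(round(lo,3),len(P),'fit',q[:2],np.sqrt(max(q[2]+q[0]**2+q[1]**2,0)))
print(proj('side',[.6225,-.192,.125]))
save('c12',cv2.resize(im[150:250,205:315],None,fx=5.5,fy=5.5,interpolation=cv2.INTER_CUBIC))
E
```

```text
57.25 [ 0.6224 -0.1919  0.1385] yaw_y -49.960884295997424 z [ 0.0002 -0.0001 -1.    ] [-0.5951  0.2331 -2.4336] 0.03169744937450795 [-0.3777  0.299   1.4041 -0.      1.4383  0.4942]
0.085 63 fit [ 0.6184 -0.1883] 0.02407172329058629
0.093 54 fit [ 0.6167 -0.1879] 0.020129822840135383
0.101 50 fit [ 0.6173 -0.1875] 0.017554208906641375
0.109 19 fit [ 0.6189 -0.188 ] 0.01795616016334367
0.117 42 fit [ 0.617  -0.1879] 0.018566496472677375
0.125 11 fit [ 0.6126 -0.1808] 0.013196202802765646
0.133 50 fit [ 0.6233 -0.1926] 0.03130981688927051
0.141 62 fit [ 0.6237 -0.1942] 0.032668857368322125
0.149 64 fit [ 0.6233 -0.1934] 0.032666083606169925
0.157 78 fit [ 0.6193 -0.1889] 0.0265873986950665
0.165 106 fit [ 0.6192 -0.1891] 0.02258308538985158
0.173 22 fit [ 0.6148 -0.1852] 0.015830645430139866
[252.7 190. ]
```

View pics/c12.png

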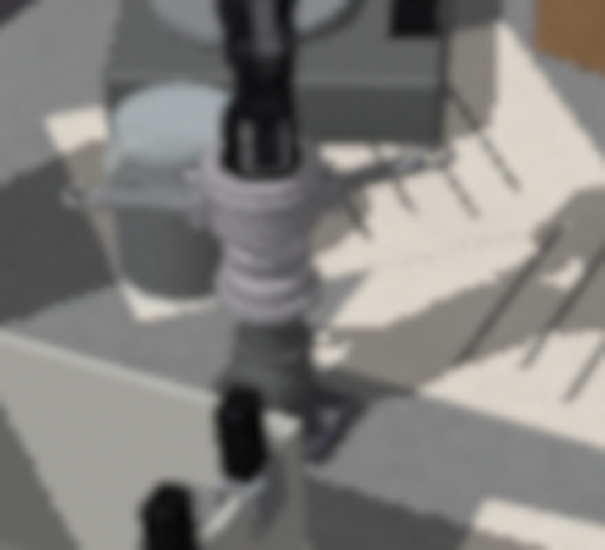

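The cap is centred over the adaptor within about 1 mm laterally (cap edges at 212–320, adaptor at 218–318 in the crop), so I'll lower it.

Call:
send_rows([
  [0,0,-0.002,0,0,0],
  [0,0,-0.004,0,0,0],
  [0,0,-0.006,0,0,0],
  [0,0,-0.008,0,0,0],
  [0,0,-0.01,0,0,0],
  [0,0,-0.012,0,0,0],
  [0,0,-0.014,0,0,0],
  [0,0,-0.015,0,0,0],
  [0,0,-0.015,0,0,0],
  [0,0,-0.015,0,0,0],
])

```text
time: 58.3
tcp_pos: [0.6221, -0.1918, 0.1231]
eef_rot: [[0.766, 0.643, -0.0], [0.643, -0.766, 0.0], [-0.0, -0.0, -1.0]]
wrist_force: [-1.1, -0.9, -3.6]
finger_gap: 0.0319
```

Call:
send_rows([
  [0,0,-0.002,0,0,0],
  [0,0,-0.004,0,0,0],
  [0,0,-0.006,0,0,0],
  [0,0,-0.008,0,0,0],
  [0,0,-0.01,0,0,0],
  [0,0,-0.012,0,0,0],
  [0,0,-0.014,0,0,0],
  [0,0,-0.015,0,0,0],
  [0,0,-0.015,0,0,0],
  [0,0,-0.015,0,0,0],
])

```text
time: 59.3
tcp_pos: [0.6221, -0.1918, 0.1079]
eef_rot: [[0.766, 0.643, -0.001], [0.643, -0.766, 0.0], [-0.0, -0.0, -1.0]]
wrist_force: [-2.7, -0.6, -2.8]
finger_gap: 0.0317
```

Call:
send_rows([
  [0,0,-0.001,0,0,0],
  [0,0,-0.002,0,0,0],
  [0,0,-0.003,0,0,0],
  [0,0,-0.004,0,0,0],
  [0,0,-0.005,0,0,0],
  [0,0,-0.006,0,0,0],
  [0,0,-0.006,0,0,0],
  [0,0,-0.006,0,0,0],
  [0,0,-0.006,0,0,0],
  [0,0,-0.006,0,0,0],
])

```text
time: 60.3
tcp_pos: [0.6222, -0.1918, 0.1032]
eef_rot: [[0.766, 0.643, 0.0], [0.643, -0.766, -0.0], [-0.0, 0.0, -1.0]]
wrist_force: [-7.0, 1.8, 6.3]
finger_gap: 0.0319
```

Call:
send_rows([
  [0,0,-0.001,0,0,0],
  [0,0,-0.001,0,0,0],
  [0,0,-0.001,0,0,0],
  [0,0,-0.001,0,0,0],
  [0,0,-0.001,0,0,0],
  [0,0,-0.001,0,0,0],
  [0,0,-0.001,0,0,0],
  [0,0,-0.001,0,0,0],
  [0,0,-0.001,0,0,0],
  [0,0,-0.001,0,0,0],
])

```text
time: 61.3
tcp_pos: [0.6223, -0.1919, 0.1032]
eef_rot: [[0.766, 0.643, 0.0], [0.643, -0.766, -0.0], [0.0, 0.001, -1.0]]
wrist_force: [-10.7, 3.2, 11.7]
finger_gap: 0.0316
```

The cap stopped exactly at the predicted home height (0.1032). I'll give it one firmer push, then release and rise.

Call:
send_rows([
  [0,0,-0.001,0,0,0],
  [0,0,-0.002,0,0,0],
  [0,0,-0.002,0,0,0],
  [0,0,-0.002,0,0,0],
  [0,0,-0.002,0,0,0],
  [0,0,-0.002,0,0,0],
  [0,0,-0.001,0,0,0],
  [0,0,0.001,0,0,0],
  [0,0,0.003,0,0,0],
  [0,0,0.003,0,0,0],
])

```text
time: 62.3
tcp_pos: [0.6221, -0.1917, 0.104]
eef_rot: [[0.766, 0.643, -0.0], [0.643, -0.766, 0.0], [-0.0, -0.0, -1.0]]
wrist_force: [-3.5, 1.1, -0.5]
finger_gap: 0.0317
```

Call:
send_rows([
  [0,0,0,0,0,0],
  [0,0,0,0,0,0],
  [0,0,0,0,0,0],
  [0,0,0,0,0,0],
  [0,0,0.002,0,0,0],
  [0,0,0.012,0,0,0],
  [0,0,0.03,0,0,0],
  [0,0,0.055,0,0,0],
  [0,0,0.08,0,0,0],
  [0,0,0.1,0,0,0],
], claw=0.06)

```text
time: 63.3
tcp_pos: [0.6229, -0.1921, 0.2072]
eef_rot: [[0.766, 0.643, 0.002], [0.643, -0.766, -0.001], [0.001, 0.002, -1.0]]
wrist_force: [0.1, -0.1, 0.1]
finger_gap: 0.0599
```

Call:
send_rows([
  [0,0,0,0,0,0],
  [-0.01,0,0,0,0,0],
  [-0.03,0,0,0,0,0],
  [-0.06,0,0,0,0,0],
  [-0.09,0,0,0,0,0],
  [-0.12,0,0,0,0,0],
  [-0.15,0,0,0,0,0],
  [-0.17,0,0,0,0,0],
  [-0.18,0,0,0,0,0],
  [-0.18,0,0,0,0,0],
], claw=0.0)

```text
time: 64.3
tcp_pos: [0.4416, -0.1919, 0.2042]
eef_rot: [[0.766, 0.643, 0.0], [0.643, -0.766, -0.0], [0.0, 0.0, -1.0]]
wrist_force: [0.0, -0.2, -0.2]
finger_gap: -0.0002
```

```bash
cat > arms.py <<'E'
from b import *
im,d=cap('top'); W=pts('top',d); z=W[:,:,2]
c=np.array([.6225,-.192]); R=W[:,:,:2]-c; r=np.hypot(R[:,:,0],R[:,:,1])
m=(im.max(2)<60)&(z>.145)&(z<.175)&(r<.04); u=np.argwhere(m)[:,::-1].mean(0) if m.any() else [0,0]; print('plug',m.sum(),ray('top',*u,.161),'ztop',np.median(z[m]) if m.any() else '')
m=(r>.034)&(r<.12)&(z>.075)&(z<.15); P=np.c_[R[m],z[m]]; a=np.degrees(np.arctan2(P[:,1],P[:,0]))
for k,n in (((a>0)&(a<80),'+'),((a<-100),'-')):
    if k.sum(): print(n,k.sum(),'az',np.median(a[k]),'r',np.hypot(*P[k][:,:2].T).max(),'z',P[k][:,2].min(),P[k][:,2].max())
E
python3 arms.py; python3 - <<'E'
from h import *
im,d=cap('side'); save('c13',cv2.resize(im[150:250,205:315],None,fx=5.5,fy=5.5,interpolation=cv2.INTER_CUBIC))
E
```

```text
64.3 [ 0.4416 -0.1919  0.2042] yaw_y -50.003508902716625 z [ 0.0002 -0.0001 -1.    ] [ 0.0367 -0.2237 -0.2183] -0.00020948998206925026 [-0.5164 -0.1983  1.7977 -0.      1.5419  0.3563]
plug 114 [ 0.6207 -0.1909  0.161 ] ztop 0.16099076797779133
+ 108 az 38.9152083009939 r 0.09632980544854619 z 0.10798974094422142 0.12427704215571511
- 108 az -139.09369071266897 r 0.09401272667705098 z 0.10493916511752643 0.13103768059481413
```

The cap is fully home: its plug top is at z 0.161, as expected, and both arms are up at azimuths +39° and -139.5°. Next I'll swing the + arm (azimuth 40°) down with the closed fingers tilted 20° outward.

Call:
send_rows([
  [0.01,0.001,0,-0.01,0.012,0],
  [0.03,0.004,0.01,-0.03,0.036,0],
  [0.055,0.007,0.01,-0.055,0.066,0],
  [0.08,0.01,0.01,-0.08,0.096,0],
  [0.105,0.013,0.01,-0.105,0.126,0],
  [0.13,0.016,0.01,-0.13,0.156,0],
  [0.155,0.019,0.01,-0.155,0.186,0],
  [0.18,0.022,0.01,-0.18,0.216,0],
  [0.202,0.025,0.005,-0.205,0.246,0],
  [0.2119,0.0264,0,-0.225,0.268,0],
])

```text
time: 65.4
tcp_pos: [0.6565, -0.1641, 0.2021]
eef_rot: [[0.718, 0.645, -0.264], [0.605, -0.765, -0.221], [-0.344, -0.001, -0.939]]
wrist_force: [0.9, 0.1, -0.3]
finger_gap: -0.0001
```

Call:
send_rows([
  [0,0,-0.006,0,0,0],
  [0,0,-0.016,0,0,0],
  [0,0,-0.028,0,0,0],
  [0,0,-0.04,0,0,0],
  [0,0,-0.052,0,0,0],
  [0,0,-0.064,0,0,0],
  [0,0,-0.073,0,0,0],
  [0,0,-0.08,0,0,0],
  [0,0,-0.084,0,0,0],
  [0,0,-0.084,0,0,0],
])

```text
time: 66.4
tcp_pos: [0.6539, -0.1654, 0.1196]
eef_rot: [[0.719, 0.643, -0.263], [0.604, -0.766, -0.22], [-0.343, -0.001, -0.939]]
wrist_force: [0.3, -0.1, -0.5]
finger_gap: 0.0002
```

```bash
python3 - <<'E'
from b import *
im,d=cap('side')
t=o['tcp_pos']-0.0334*o['eef_rot'][:,2]; x=o['eef_rot'][:,0]; q=t-.011*x; C=np.array([.6222,-.1918]); uu=np.array([.766,.643])
print('tip',t,'q r',(q[:2]-C)@uu,'tang',(q[:2]-C)@[-.643,.766],'z',q[2])
save('c13',cv2.resize(im[110:250,185:345],None,fx=4.5,fy=4.2,interpolation=cv2.INTER_CUBIC))
E
```

```text
66.4 [ 0.6539 -0.1654  0.1196] yaw_y -49.96328586502315 z [-0.2634 -0.2203 -0.9392] [ 0.3234 -0.0635 -0.4519] 0.00019615726305063455 [-0.1691  0.6312  1.0503 -0.2664  1.6885  0.7018]
tip [ 0.6627 -0.158   0.151 ] q r 0.04238748110161506 tang -0.00013863674769886455 z 0.1547377678252959
```

View pics/c13.png

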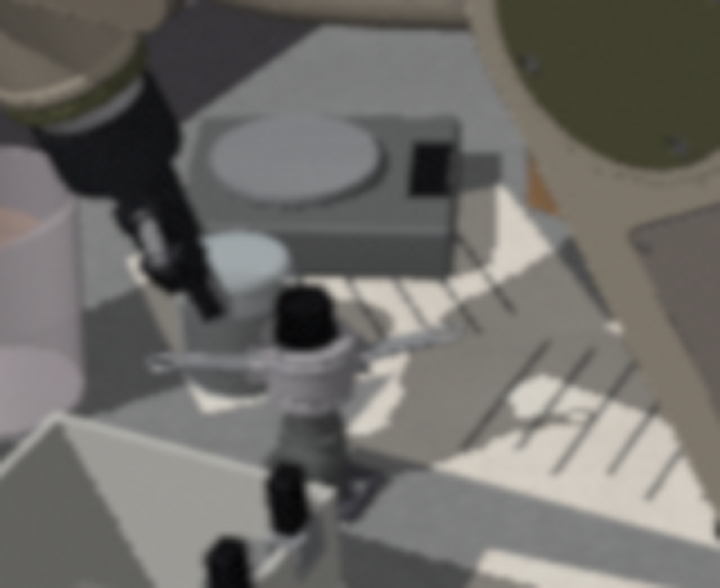

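The fingertip (crop (213,312)) is above the + arm, about 30 mm out from its pin. I'll push down, then inward.

Call:
send_rows([
  [0,0,-0.007,0,0,0],
  [0,0,-0.014,0,0,0],
  [0,0,-0.021,0,0,0],
  [0,0,-0.028,0,0,0],
  [0,0,-0.035,0,0,0],
  [0,0,-0.042,0,0,0],
  [0,0,-0.049,0,0,0],
  [0,0,-0.056,0,0,0],
  [0,0,-0.062,0,0,0],
  [0,0,-0.067,0,0,0],
])

```text
time: 67.45
tcp_pos: [0.6544, -0.1651, 0.0528]
eef_rot: [[0.719, 0.643, -0.262], [0.605, -0.765, -0.22], [-0.342, -0.0, -0.94]]
wrist_force: [0.6, 1.4, 2.5]
finger_gap: 0.0
```

Call:
send_rows([
  [-0.0004,-0.0003,-0.001,0,0,0],
  [-0.0011,-0.0009,-0.001,0,0,0],
  [-0.0018,-0.0015,-0.001,0,0,0],
  [-0.0025,-0.0021,-0.001,0,0,0],
  [-0.0031,-0.0026,-0.001,0,0,0],
  [-0.0031,-0.0026,-0.001,0,0,0],
  [-0.0031,-0.0026,-0.001,0,0,0],
  [-0.0031,-0.0026,-0.001,0,0,0],
  [-0.0031,-0.0026,-0.001,0,0,0],
  [-0.0031,-0.0026,-0.001,0,0,0],
])

```text
time: 68.45
tcp_pos: [0.6511, -0.168, 0.0523]
eef_rot: [[0.719, 0.643, -0.263], [0.604, -0.766, -0.22], [-0.343, -0.0, -0.939]]
wrist_force: [1.8, 2.3, -1.2]
finger_gap: -0.0001
```

```bash
cat > q.py <<'E'
from b import *
import sys
sg=float(sys.argv[1])
t=o['tcp_pos']-0.0334*o['eef_rot'][:,2]; x=o['eef_rot'][:,0]*sg; q=t-.011*x; C=np.array([.6222,-.1918]); uu=sg*np.array([.766,.643])
s=np.array([(q[:2]-C)@uu-.032,q[2]-.1105]); D=np.hypot(*s)
print('q r',s[0]+.032,'z',q[2],'implied bar angle',np.degrees(np.arctan2(s[1],s[0])-np.arcsin(.0025/D)),'Fradial',o['wrist_force'][:2]@uu)
E
python3 q.py 1
```

```text
68.45 [ 0.6511 -0.168   0.0523] yaw_y -49.96245226078362 z [-0.2626 -0.2204 -0.9394] [ 1.7863  2.2909 -1.1794] -0.00014885621811255983 [-0.1732  0.6765  1.1117 -0.2655  1.5837  0.7262]
q r 0.03854855838548861 z 0.08741863206424937 implied bar angle -80.14156935382732 Fradial 2.8413661914216144
```

Call:
send_rows([
  [-0.0006,-0.0005,0,0,0,0],
  [-0.0012,-0.001,0,0,0,0],
  [-0.0015,-0.0013,0,0,0,0],
  [-0.0015,-0.0013,0,0,0,0],
  [-0.0015,-0.0013,0,0,0,0],
  [-0.0015,-0.0013,0,0,0,0],
  [-0.0015,-0.0013,0,0,0,0],
  [-0.0015,-0.0013,0,0,0,0],
  [-0.0015,-0.0013,0,0,0,0],
  [-0.0015,-0.0013,0,0,0,0],
])

```text
time: 69.45
tcp_pos: [0.6496, -0.1694, 0.0523]
eef_rot: [[0.719, 0.643, -0.263], [0.604, -0.766, -0.221], [-0.343, -0.0, -0.939]]
wrist_force: [1.5, 1.9, -1.6]
finger_gap: -0.0
```

Call:
send_rows([
  [-0.0006,-0.0005,0,0,0,0],
  [-0.0012,-0.001,0,0,0,0],
  [-0.0015,-0.0013,0,0,0,0],
  [-0.0015,-0.0013,0,0,0,0],
  [-0.0015,-0.0013,0,0,0,0],
  [-0.0015,-0.0013,0,0,0,0],
  [-0.0015,-0.0013,0,0,0,0],
  [-0.0015,-0.0013,0,0,0,0],
  [-0.0015,-0.0013,0,0,0,0],
  [-0.0015,-0.0013,0,0,0,0],
])

```text
time: 70.45
tcp_pos: [0.6485, -0.1702, 0.0522]
eef_rot: [[0.719, 0.644, -0.262], [0.605, -0.765, -0.22], [-0.342, 0.0, -0.94]]
wrist_force: [3.6, 2.9, -2.8]
finger_gap: -0.0001
```

```bash
python3 q.py 1
```

```text
70.45 [ 0.6485 -0.1702  0.0522] yaw_y -49.937491997683324 z [-0.2616 -0.22   -0.9398] [ 3.5556  2.9306 -2.7583] -9.38342951941809e-05 [-0.1769  0.669   1.1222 -0.2658  1.5788  0.7232]
q r 0.03510422144873291 z 0.08735823540276497 implied bar angle -88.50647387128159 Fradial 4.608010524848432
```

Call:
send_rows([
  [-0.0006,-0.0005,0,0,0,0],
  [-0.0012,-0.001,0,0,0,0],
  [-0.0015,-0.0013,0,0,0,0],
  [-0.0015,-0.0013,0,0,0,0],
  [-0.0015,-0.0013,0,0,0,0],
  [-0.0015,-0.0013,0,0,0,0],
  [-0.0015,-0.0013,0,0,0,0],
  [-0.0015,-0.0013,0,0,0,0],
  [-0.0015,-0.0013,0,0,0,0],
  [-0.0015,-0.0013,0,0,0,0],
])

```text
time: 71.45
tcp_pos: [0.6482, -0.1704, 0.0521]
eef_rot: [[0.719, 0.644, -0.259], [0.606, -0.765, -0.219], [-0.339, 0.001, -0.941]]
wrist_force: [8.6, 7.3, -3.9]
finger_gap: -0.0
```

```bash
python3 q.py 1
```

```text
71.45 [ 0.6482 -0.1704  0.0521] yaw_y -49.87805199856607 z [-0.2591 -0.2191 -0.9407] [ 8.5668  7.2529 -3.9221] -4.6565270974157235e-05 [-0.1779  0.6655  1.1267 -0.2646  1.5752  0.7217]
q r 0.03468097671151314 z 0.08729633802511919 implied bar angle -89.55331883676132 Fradial 11.22576931384544
```

The stop is reached: force rises to 11 N with no further motion. I'll retract and cross over to the opposite arm.

Call:
send_rows([
  [0.004,0.0034,0,0,0,0],
  [0.01,0.0085,0.002,0,0,0],
  [0.0153,0.0129,0.01,0,0,0],
  [0.0153,0.0129,0.025,0,0,0],
  [0.0153,0.0129,0.045,0,0,0],
  [0.0153,0.0129,0.07,0,0,0],
  [0.0153,0.0129,0.1,0,0,0],
  [0.0153,0.0129,0.13,0,0,0],
  [0.0153,0.0129,0.148,0,0,0],
  [0.0153,0.0129,0.152,0,0,0],
])

```text
time: 72.45
tcp_pos: [0.6635, -0.1596, 0.2093]
eef_rot: [[0.722, 0.643, -0.256], [0.604, -0.766, -0.222], [-0.339, 0.005, -0.941]]
wrist_force: [1.0, -0.3, -0.1]
finger_gap: -0.0004
```

Call:
send_rows([
  [-0.004,-0.0034,0.005,0.025,-0.03,0],
  [-0.011,-0.009,0.01,0.07,-0.083,0],
  [-0.019,-0.016,0.015,0.12,-0.143,0],
  [-0.027,-0.023,0.015,0.17,-0.202,0],
  [-0.035,-0.03,0.015,0.22,-0.262,0],
  [-0.043,-0.037,0.015,0.27,-0.322,0],
  [-0.051,-0.044,0.015,0.32,-0.381,0],
  [-0.06,-0.051,0.01,0.37,-0.441,0],
  [-0.067,-0.057,0.005,0.42,-0.5,0],
  [-0.0706,-0.0593,0,0.45,-0.536,0],
])

```text
time: 73.45
tcp_pos: [0.5896, -0.2192, 0.2028]
eef_rot: [[0.72, 0.642, 0.264], [0.602, -0.767, 0.222], [0.345, -0.001, -0.939]]
wrist_force: [0.4, -0.1, -0.1]
finger_gap: -0.0
```

Call:
send_rows([
  [0,0,-0.004,0,0,0],
  [0,0,-0.012,0,0,0],
  [0,0,-0.024,0,0,0],
  [0,0,-0.036,0,0,0],
  [0,0,-0.048,0,0,0],
  [0,0,-0.06,0,0,0],
  [0,0,-0.072,0,0,0],
  [0,0,-0.08,0,0,0],
  [0,0,-0.084,0,0,0],
  [0,0,-0.084,0,0,0],
])

```text
time: 74.45
tcp_pos: [0.5909, -0.2182, 0.1196]
eef_rot: [[0.72, 0.643, 0.262], [0.604, -0.766, 0.221], [0.343, -0.001, -0.939]]
wrist_force: [0.3, 0.7, 0.5]
finger_gap: 0.0001
```

```bash
python3 q.py -1; python3 - <<'E'
from h import *
im,d=cap('side'); save('c14',cv2.resize(im[110:250,185:345],None,fx=4.5,fy=4.2,interpolation=cv2.INTER_CUBIC))
E
```

```text
74.45 [ 0.5909 -0.2182  0.1196] yaw_y -49.97052158132962 z [ 0.2618  0.221  -0.9395] [0.3059 0.7298 0.5438] 0.00010380256320702539 [-0.6507  0.1341  1.6743  0.3574  1.2729  0.126 ]
q r 0.04200991370513138 z 0.15470395478599064 implied bar angle 74.07864560415132 Fradial -0.7035221428869101
```

View pics/c14.png

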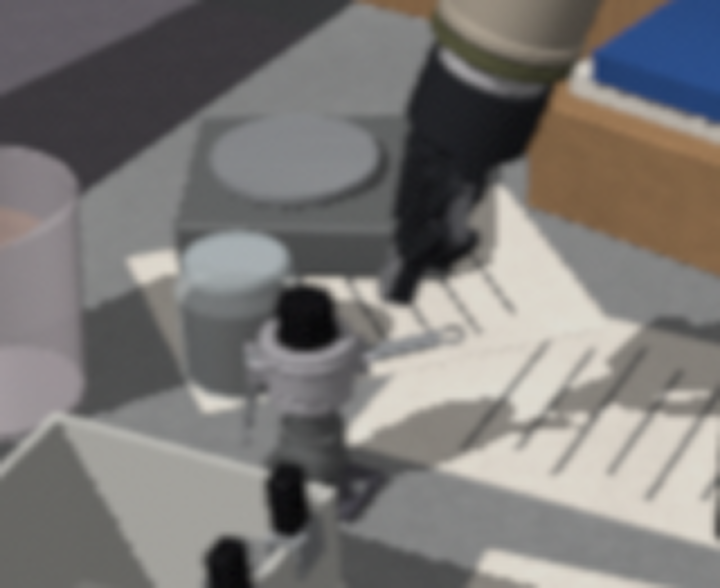

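The + arm hangs down at crop (248,410). The tool tip at (400,295) is above the − arm, which is still raised. I'll push that one the same way.

Call:
send_rows([
  [0,0,-0.007,0,0,0],
  [0,0,-0.014,0,0,0],
  [0,0,-0.021,0,0,0],
  [0,0,-0.028,0,0,0],
  [0,0,-0.035,0,0,0],
  [0,0,-0.042,0,0,0],
  [0,0,-0.049,0,0,0],
  [0,0,-0.056,0,0,0],
  [0,0,-0.062,0,0,0],
  [0,0,-0.068,0,0,0],
])

```text
time: 75.5
tcp_pos: [0.5913, -0.2186, 0.0519]
eef_rot: [[0.719, 0.643, 0.263], [0.604, -0.766, 0.22], [0.343, 0.001, -0.939]]
wrist_force: [-1.7, -1.1, 2.1]
finger_gap: 0.0006
```

Call:
send_rows([
  [0.0006,0.0005,0,0,0,0],
  [0.0012,0.001,0,0,0,0],
  [0.0018,0.0015,0,0,0,0],
  [0.0025,0.0021,0,0,0,0],
  [0.0031,0.0026,0,0,0,0],
  [0.0037,0.0031,0,0,0,0],
  [0.0043,0.0036,0,0,0,0],
  [0.0046,0.0039,0,0,0,0],
  [0.0046,0.0039,0,0,0,0],
  [0.0046,0.0039,0,0,0,0],
])

```text
time: 76.5
tcp_pos: [0.5959, -0.2144, 0.0524]
eef_rot: [[0.719, 0.643, 0.263], [0.604, -0.766, 0.22], [0.343, 0.0, -0.939]]
wrist_force: [-3.0, -1.8, -1.3]
finger_gap: -0.0002
```

```bash
python3 q.py -1
```

```text
76.5 [ 0.5959 -0.2144  0.0524] yaw_y -49.96024352277734 z [ 0.2627  0.2204 -0.9394] [-3.0305 -1.7965 -1.2647] -0.0001733925924800757 [-0.6403  0.2134  1.7168  0.3735  1.1546  0.0889]
q r 0.03577374350854926 z 0.0874987450424397 implied bar angle -86.83981701826863 Fradial 3.4764758973410244
```

Call:
send_rows([
  [0.0006,0.0005,0,0,0,0],
  [0.0012,0.001,0,0,0,0],
  [0.0015,0.0013,0,0,0,0],
  [0.0015,0.0013,0,0,0,0],
  [0.0015,0.0013,0,0,0,0],
  [0.0015,0.0013,0,0,0,0],
  [0.0015,0.0013,0,0,0,0],
  [0.0015,0.0013,0,0,0,0],
  [0.0015,0.0013,0,0,0,0],
  [0.0015,0.0013,0,0,0,0],
])

```text
time: 77.5
tcp_pos: [0.5967, -0.2138, 0.052]
eef_rot: [[0.72, 0.643, 0.262], [0.604, -0.766, 0.22], [0.342, 0.0, -0.94]]
wrist_force: [-6.5, -5.2, -1.6]
finger_gap: -0.0002
```

Call:
send_rows([
  [0.0006,0.0005,0,0,0,0],
  [0.0012,0.001,0,0,0,0],
  [0.0015,0.0013,0,0,0,0],
  [0.0015,0.0013,0,0,0,0],
  [0.0015,0.0013,0,0,0,0],
  [0.0015,0.0013,0,0,0,0],
  [0.0015,0.0013,0,0,0,0],
  [0.0015,0.0013,0,0,0,0],
  [0.0015,0.0013,0,0,0,0],
  [0.0015,0.0013,0,0,0,0],
])

```text
time: 78.5
tcp_pos: [0.5972, -0.2132, 0.0512]
eef_rot: [[0.721, 0.643, 0.26], [0.604, -0.766, 0.219], [0.34, -0.001, -0.941]]
wrist_force: [-9.2, -9.6, -2.8]
finger_gap: -0.0001
```

```bash
python3 q.py -1
```

```text
78.5 [ 0.5972 -0.2132  0.0512] yaw_y -49.99844383399509 z [ 0.26    0.2188 -0.9405] [-9.1615 -9.6313 -2.8426] -0.0001043698495325925 [-0.6354  0.2169  1.7142  0.3699  1.1529  0.0956]
q r 0.033953858849235095 z 0.08633384962715142 implied bar angle -91.29614762160965 Fradial 13.210651221619852
```

The stop is reached here too (13 N). I'll retract and do the final check.

Call:
send_rows([
  [-0.004,-0.0034,0,0,0,0],
  [-0.01,-0.0085,0.002,0,0,0],
  [-0.018,-0.015,0.01,0,0,0],
  [-0.025,-0.02,0.03,0,0,0],
  [-0.03,-0.025,0.055,0,0,0],
  [-0.035,-0.03,0.085,0,0,0],
  [-0.04,-0.035,0.115,0,0,0],
  [-0.045,-0.04,0.145,0,0,0],
  [-0.05,-0.045,0.17,0,0,0],
  [-0.055,-0.05,0.185,0,0,0],
])

```text
time: 79.5
tcp_pos: [0.5443, -0.2629, 0.2413]
eef_rot: [[0.718, 0.643, 0.266], [0.605, -0.766, 0.218], [0.344, 0.005, -0.939]]
wrist_force: [0.2, 0.4, -0.3]
finger_gap: 0.0002
```

Call:
send_rows([
  [-0.005,-0.01,0.002,0,0,0],
  [-0.02,-0.03,0.005,0,0,0],
  [-0.04,-0.06,0.01,0,0,0],
  [-0.06,-0.09,0.01,0,0,0],
  [-0.08,-0.12,0.01,0,0,0],
  [-0.1,-0.15,0.01,0,0,0],
  [-0.11,-0.17,0.01,0,0,0],
  [-0.12,-0.18,0.01,0,0,0],
  [-0.12,-0.18,0.01,0,0,0],
  [-0.12,-0.18,0.01,0,0,0],
])

```text
time: 80.5
tcp_pos: [0.4239, -0.4411, 0.2466]
eef_rot: [[0.719, 0.643, 0.262], [0.604, -0.766, 0.222], [0.344, -0.001, -0.939]]
wrist_force: [-1.0, 0.9, 0.2]
finger_gap: -0.0003
```

```bash
python3 arms.py; for y in -0.065 0 0.065; do python3 chk.py $y | tail -1; done; python3 - <<'E'
from b import *
im,d=cap('top'); ims,ds=cap('side'); W=pts('top',d); z=W[:,:,2]; Ws=pts('side',ds)
# arm profile about cap axis in side and top views
C=np.array([.6222,-.1918]); u=np.array([.766,.643]); v=np.array([-.643,.766])
for n,w in (('top',W),('side',Ws)):
    R=w[:,:,:2]-C; r=R@u; t=R@v; m=(abs(t)<.012)&(abs(r)>.030)&(abs(r)<.1)&(w[:,:,2]>.04)&(w[:,:,2]<.15)
    for s in (1,-1):
        k=m&(r*s>0); 
        if k.any(): print(n,s,k.sum(),'r',np.percentile(abs(r[k]),[5,50,97]),'z',np.percentile(w[:,:,2][k],[3,50,97]))
for n,(x,y) in dict(jar=(.402,.15),lidj=(.391,.038),marker=(.3757,-.28)).items():
    m=(np.hypot(W[:,:,0]-x,W[:,:,1]-y)<.06)&(z>.006)&(z<.12); print(n,W[m].mean(0),np.percentile(z[m],98))
a=cv2.resize(im[120:280,70:350],None,fx=2.8,fy=2.1*1.33); b=cv2.resize(ims[170:250,210:310],None,fx=4,fy=4)
b2=cv2.resize(ims[180:320,100:260],None,fx=2.4,fy=2.3)
h=min(b.shape[0],b2.shape[0],600-a.shape[0] if a.shape[0]<450 else 150)
save('c15',np.vstack([a[:, :784],np.hstack([b[:h],b2[:h]])[:, :784]]) )
print(a.shape,h)
E
```

```text
80.5 [ 0.4239 -0.4411  0.2466] yaw_y -49.969317328392535 z [ 0.2624  0.2218 -0.9391] [-1.0122  0.9268  0.1544] -0.00026378317177773935 [-1.1109  0.1709  1.3991  0.3413  1.6539 -0.2241]
plug 111 [ 0.6199 -0.1909  0.161 ] ztop 0.1615155973412341
+ 17 az 40.31639611352211 r 0.03917688260978758 z 0.10888131548903823 0.12005765753399844
- 23 az -138.37494629243042 r 0.039864144691326854 z 0.07697909556469451 0.12238858287121501
0.18 39 [[-0.092, -0.075], [-0.086, -0.066], [-0.079, -0.055]]
0.18 45 [[-0.096, -0.008], [-0.088, 0.003], [-0.08, 0.012]]
0.18 51 [[-0.094, 0.053], [-0.087, 0.066], [-0.079, 0.075]]
80.7 [ 0.4246 -0.4408  0.2475] yaw_y -49.87340077828288 z [ 0.2625  0.2208 -0.9393] [ 0.0686 -0.5337 -0.1026] 0.00029958346229613277 [-1.1094  0.1699  1.3985  0.341   1.654  -0.2243]
top 1 22 r [0.0312 0.0343 0.038 ] z [0.1115 0.1175 0.1226]
top -1 45 r [0.0307 0.0367 0.0423] z [0.0469 0.1123 0.121 ]
side 1 50 r [0.0313 0.0359 0.0421] z [0.0482 0.0861 0.1193]
side -1 31 r [0.0317 0.0374 0.0424] z [0.0562 0.0884 0.1228]
jar [0.3991 0.1512 0.0806] 0.10941187450457544
lidj [0.393 0.038 0.012] 0.018321834485216477
marker [ 0.3791 -0.2816  0.0606] 0.11618272592555212
(447, 784, 3) 153
```

View pics/c15.png

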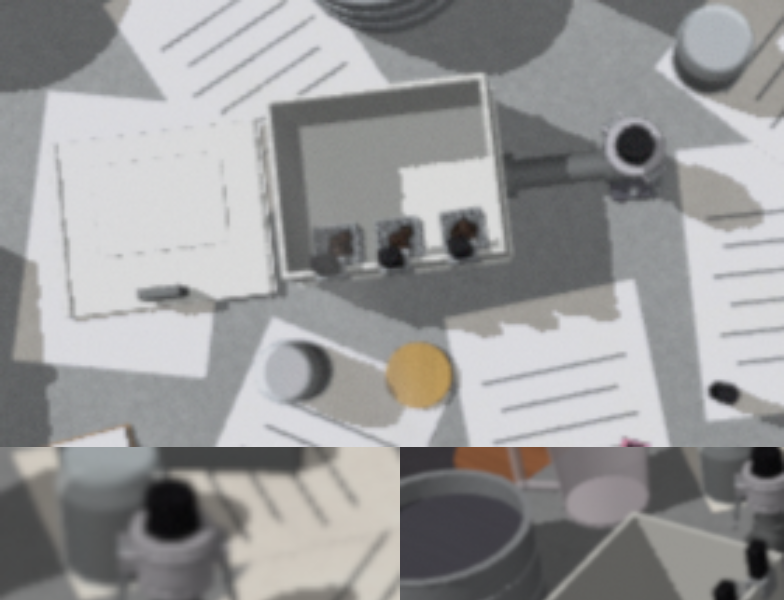

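The picture shows the lid flat on the left, three baskets hung inside the -x wall, and the cap on the riser with both arms down. The jar, jar lid and marker are in place. Handing in.

```bash
python3 -c "
from plant import job; print(job.finish_job())"
```

```text
the job is handed in; nothing more can be done
None
```

The whole job is done in the order you asked and handed in at about 81 s.

**What I did**
- **Lid:** I tipped it up by the grip to about 22.8° with the far edge still on the rim. I then lifted it off and laid it flat on the tub's +y side.
- **Baskets:** I hung all three grey baskets over the -x wall, 65 mm apart, with their cups inside. No fourth grey basket was visible, and the blue and pink look-alikes were left alone.
- **Cap:** I pushed it home on the riser with both arms up, then swung the two arms down one after the other.

**Last checks**
- **Baskets:** the handle tops stand about 183 mm up, as they should when seated on the rim.
- **Cap:** the plug top is at 161 mm, which is the fully-home height.
- **Arms:** both came up against their stops at 11–13 N. Their free ends now hang about 42 mm from the axis, 47–56 mm above the table.
- **Lid and bystanders:** the lid looks flat in the last picture, with a planned gap of about 35 mm to the tub; my one attempt to measure it picked up the paper underneath. The tall jar, jar lid and marker are within about 4 mm of their first readings. I did not re-measure the wide jar, but nothing went near it.

**What went wrong or disagreed**
- **First lid grasp:** it closed on nothing. A touch test showed the real fingertips sit about 33 mm behind the reported TCP, and every later move was corrected for that.
- **Arm pushes:** the fingertip contact position disagreed with my edge model by about 4 mm, so I went by the force stops and the depth profile instead.
- **Knocked objects:** I saw none of the baskets, nor the cap, knocked aside during the run.

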